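Fill the desk caddy and hang it on the rail

ROBOT

A 6-joint arm with a two-finger parallel gripper is mounted at the origin on the work surface. World frame = base frame: x ahead of the robot, y to its left, z up, the work surface at z = 0. Lengths are in mm, angles in rad, forces in N, time in s.
With the tool pointing down it reaches from about 300 to 850 mm from the base axis. Payload 4.2 kg.
Tool frame: the origin (TCP) lies where the fingers leave the gripper's body, on its centre line; the fingertips stand ahead of it and the grasp point (between the pads) lies 60 mm ahead of it (robot.tcp_to_tips is the z of the fingertips in the tool frame, in mm); z points along the fingers, y is the direction in which the jaws open and shut (so a half turn about z gives the same grasp; the last joint's range is limited). The gripper opens to 91 mm and grips with 3 to 60 N. Pads are 32 mm wide; open, the fingers measure 118 mm over their backs; the gripper's body (76 mm by 178 mm) begins 60 mm behind the grasp point.
Start: joints at [1.11, 0.32, 1.565, -0, 1.257, -0.02], TCP at [245.333, 520.045, 292.276] pointing down, gripper open.
Joint ranges: [-3.11, 3.11], [-0.84, 2.01], [0.21, 2.61], [-1.34, 4.49], [0.05, 2.63], [-2.56, 2.56]. Speed limits (rad/s): [2.57, 2.57, 3.14, 3.14, 3.14, 3.14].

INTERFACE

Orientations are given as [roll, pitch, yaw] about the fixed x, y, z axes, in that order (R = Rz(yaw) Ry(pitch) Rx(roll)).
In Python, from bench import robot gives the robot as it stands.
- The arm moves only by the shell command python3 -m inch 'ROWS'. ROWS is JSON, a list that holds one entry, the list of rows, each a list of 7 numbers: the shift along the tool's x, y, z in mm, then the turn, a rotation vector about the tool's x, y, z in degrees, then the opening, from 0 (shut) to 1 (fully open). In form: [[[dx, dy, dz, ax, ay, az, jaw], ...]]. A call has exactly 5 rows; each row is the pose to reach, as a shift and turn from the pose commanded when the call began, along the tool's axes at that moment; what a row does not reach only later rows make up. A row lasts 1/12 s, in which the tool goes at most 41.7 mm and 7.16 degrees, less where a joint would pass 70% of its speed; a pose out of reach is approached as far as the arm can. A call with a gripper value outside its range is refused whole. The fingers move at their own pace and stop on an object; the grip force is fixed at half the most. Time passes only in rows, so rows that repeat a pose let the fingers close, or fill a call up. It gives the time, the measured TCP pose, the force and the opening at its end, in the units of the state.
- robot.read_state(): the state, without advancing time (a new reading comes with each control period).
- robot.get_image(name): name is "scene" or "top" or "wrist"; returns (picture, depth): 420x560x3 uint8, blue, green, red; 420x560 float32, mm along the optical axis (not along the pixel's ray), 0 where there is no reading.
- robot.camera_model(name): a dict with "fx", "fy", "cx", "cy" (pixels), "cam_to_world" (4x4, takes a point from camera to world coordinates). Camera axes: x right, y down, z forward; pixel columns grow to the right and rows downward; lengths in mm; the calibration is good to about 2 mm. The wrist camera is an equidistant fisheye: a pixel r from the principal point sees the ray r / f radians off the axis. A picture is of the moment at which its call begins: read the wrist's pose just before it. camera_model takes no time and is no camera call; for the wrist camera it gives the pose at the moment of the call.
- robot.sign_off(): hands the job in, once; it reports no verdict.
The state is a dict: "time_s": time; "joints": joint angles; "joint_vel": joint speeds; "effort": joint torques, N m; "tcp_pos": TCP position; "tcp_rot": TCP orientation; "wrist_force": force on the tool from outside, world axes, zero at the start; "ft_torque": the same for the moment, N m; "finger_gap": finger opening in mm.
Only numpy, scipy, OpenCV 4.12 (cv2) and the standard library are available. Lean on these libraries where they do the work, as an engineer would, in place of code of your own. Each camera call takes 0.05 s, during which the arm holds its last target. There are 200 camera calls.

TASK

Put the glue stick and the red box of staples into the green desk caddy, and hang the caddy by the middle of its oak grip on the empty hook of the rail, so that it hangs straight and still with both things in it. Keep the caddy upright, and leave everything else on the desk where it stands.

Things in the scene. Friction and masses are not known exactly. Their poses are not given: they have to be found in the camera images.
- caddy: The sage-green desk caddy to fill and hang: open metal tub, 110 mm (x) by 130 mm (y), 70 mm high, walls and floor 4 mm, with a fixed oak grip bar along y over its middle. The mouth is open from 8 to 51 mm on either side of the middle, in +x and in -x. Origin: centre of the underside, z up. About 0.3 kg (0.24 to 0.43). Stands at the left or the right; a half turn makes no difference.
- caddy_grip (a point): Centre of the oak grip, 162 mm above the caddy's underside, axes as the caddy. Bar 16 mm wide (x), 119 mm long (y), 14 mm high: underside 155 mm, top 169 mm above the caddy's underside. Flat steel straps 14 mm wide, 3 mm thick carry it at y = -61 and +61 mm, up to 172 mm. Between tub and grip all is open: a hook enters under the bar along the caddy's x.
- glue: Glue stick standing on its end: cylinder 28 mm in diameter, 92 mm high, yellow with an orange cap. Origin: centre of its underside. About 45 g.
- glue_center (a point): Middle of the glue stick, 46 mm up its axis.
- staples: Small red box of staples with a white label, 28 mm in its x, 54 mm in its y, 36 mm high, closed and rigid. Origin: centre of its underside. About 70 g.
- staples_center (a point): Middle of the staple box, 18 mm above its underside.
- stand: Fixed accessory rail: a dark steel tube 14 mm thick and 560 mm long along the stand's y, its axis 200 mm above the desk, on two uprights (18 mm thick, at both ends, y = -280 and +280 mm) with flat foot plates. Three hooks are clipped on it about 160 mm apart. Origin on the desk under the middle of the rail.
- hook_free: The empty hook on the rail, fixed: brass J of 8 mm round bar. Origin on the rail's axis (200 mm above the desk); it reaches along its own -x (to the robot), y along the rail, z up. From a black clip the bar rises to 71 mm above the origin, bends forward, dips to the seat (x -56 to -74 mm, upper surface at z 45 mm), and ends in an upturned tip at x -97 mm, its top at z 64 mm.
- hook_seat (a point): Middle of the empty hook's seat, on its upper surface, 245 mm above the desk, 65 mm in front of the rail's axis; axes as the hook. The underside of a hung bar rests here. The tip stands 19 mm above the seat, 32 mm before its middle; the bar behind rises to 26 mm above it. The trough is wide enough for a 16 mm bar with 8 mm to spare each side.
- hook_tape: A hook of the same form, in use: a roll of paper tape, 92 mm in diameter and 19 mm wide, hangs on it, face on. Fixed. Origin on the rail's axis, reaches along its own -x (to the robot), y along the rail.
- hook_scissors: A hook of the same form, in use: scissors with orange handles hang on it, from 56 mm in its -y to 24 mm in its +y and to 120 mm below the rail's axis. Fixed. Origin on the rail's axis, reaches along its own -x (to the robot), y along the rail.
- caddy_grey: Another caddy of exactly the same form, painted grey and full of stationery (its contents up to 80 mm high); not to be touched. Origin: centre of its underside.
- sharpener: Round pencil sharpener, clear with a blue top, 38 mm in diameter, 48 mm high. Stays. Origin: centre of its underside.
- mug: Blue mug, 82 mm in diameter, 95 mm high, handle at its +y. Stays. Origin: centre of its underside.
- penpot: Dark pot with pens, 80 mm in diameter, 180 mm high with the pens, beyond the rail. Stays. Origin: centre of its underside.
- dispenser: Black tape dispenser, 55 mm by 150 mm (its y), 96 mm high. Stays. Origin: centre of its underside.
- notebook: Dark blue notebook, 150 mm by 210 mm (its y), 16 mm thick, lying under the rail. Stays. Origin: centre of its underside.
There are look-alikes about, which are no part of the job. There is more than one size of the staples; the one meant has the size given above.

How it is judged (in metres and radians):
At the end, for the whole second after the job is handed in: The green caddy hangs by its grip on the empty hook, at rest: grip down on the seat, its middle within 22 mm of the seat's middle along and across the rail, upright within 0.22 rad, grip along the rail within 0.35 rad; glue stick and staple box are in its tub (x of caddy_grip in the frame of hook_seat between -0.022 and 0.022 m and y of caddy_grip in the frame of hook_seat between -0.022 and 0.022 m and z of caddy_grip in the frame of hook_seat between 0 and 0.018 m and contact force between caddy and hook_free above 1 N and angle between caddy's own z axis and vertical below 0.22 rad and angle between the y axis of caddy and the y axis of hook_free, either way round below 0.35 rad and linear speed of caddy below 0.05 m/s and angular speed of caddy below 0.4 rad/s and x of glue_center in the frame of caddy between -0.054 and 0.054 m and y of glue_center in the frame of caddy between -0.064 and 0.064 m and z of glue_center in the frame of caddy between 0 and 0.085 m and x of staples_center in the frame of caddy between -0.054 and 0.054 m and y of staples_center in the frame of caddy between -0.064 and 0.064 m and z of staples_center in the frame of caddy between 0 and 0.085 m); the robot touches nothing.
It fails at once if another thing on the desk is shoved more than 30 mm or tipped over (distance of any of caddy_grey, sharpener, mug, penpot, dispenser, notebook from where it was at the start of the episode above 0.03 m or angle between any of caddy_grey, sharpener, mug, penpot, dispenser, notebook's own z axis and vertical above 0.5 rad).
It fails at once if the green caddy is tipped by more than 0.6 rad (angle between caddy's own z axis and vertical above 0.6 rad).
It also fails if it takes over 72 s, if anything falls off the work surface, if the arm or the gripper's body presses on something with over 40 N, if the wrist force passes 120 N, or if a joint passes its speed limit or range.

## Working session

There is one attempt and no reset: what is moved stays moved. The work goes in short steps, Python scripts to look and compute and a shell command to move; the robot and the scene stay as the last step left them, time stands still between calls to the robot, and variables do not carry over. Pictures are saved under pics/ and viewed, and the job is handed in when it is done.

```bash
mkdir -p pics; ls; cat > h.py <<'E'
import numpy as np,cv2
from bench import robot
def grab(n,tag):
    m=robot.camera_model(n); im,d=robot.get_image(n); np.savez(f'pics/{tag}.npz',im=im,d=d,T=np.array(m['cam_to_world']),k=[m[q] for q in('fx','fy','cx','cy')]); cv2.imwrite(f'pics/{tag}.png',im); return im,d,m
def cloud(tag):
    z=np.load(f'pics/{tag}.npz'); fx,fy,cx,cy=z['k']; d=z['d']; v,u=np.mgrid[:d.shape[0],:d.shape[1]]
    if tag.startswith('wrist'):
        a=(u-cx)/fx;b=(v-cy)/fy;r=np.hypot(a,b)+1e-9;t=np.tan(np.minimum(r,1.5))/r
        x,y=a*t,b*t
    else: x,y=(u-cx)/fx,(v-cy)/fy
    P=np.stack([x*d,y*d,d,np.ones_like(d)],-1)@z['T'].T
    P=P[...,:3]; P[d<=0]=np.nan
    return z['im'],P
E
python3 - <<'E'
from h import *
for n in('scene','top','wrist'):
    im,d,m=grab(n,n+'0'); print(n,np.round(m['cam_to_world'],2).tolist(),m['fx'],m['cx'],m['cy'])
print(robot.read_state(),robot.tcp_to_tips)
E
```

```text
pics
scene [[0.39, 0.68, -0.62, 1277.99], [0.92, -0.29, 0.26, -302.97], [-0.0, -0.68, -0.74, 986.21], [0.0, 0.0, 0.0, 1.0]] 398.3740893286862 275.0108077615539 212.89625483420662
top [[0.0, -1.0, 0.09, 385.77], [-1.0, -0.0, -0.0, 2.5], [0.0, -0.09, -1.0, 2051.72], [0.0, 0.0, 0.0, 1.0]] 537.5490862899113 282.709028974677 218.52222308899104
wrist [[0.43, 0.87, 0.25, 176.61], [0.9, -0.41, -0.12, 551.88], [-0.0, 0.27, -0.96, 384.53], [0.0, 0.0, 0.0, 1.0]] 325.19226210127806 280.7384592603348 205.04058891620747
{'time_s': 0.15, 'joints': array([ 1.10999278e+00,  3.20137076e-01,  1.56538848e+00,  2.18157689e-05,
        1.25739536e+00, -1.99957188e-02]), 'joint_vel': array([-1.09109226e-03, -1.71925525e-03, -1.95726049e-03, -2.85482124e-03,
       -7.01637694e-05, -2.15569550e-03]), 'effort': array([-1.27419744e-04, -4.12775123e+01, -2.32154757e+01,  7.26135657e-02,
        4.34548629e-02, -7.26571238e-05]), 'tcp_pos': array([245.20619782, 519.79326003, 291.62193368]), 'tcp_rot': array([-3.14026507e+00, -4.72979244e-05,  2.70077805e+00]), 'wrist_force': array([-0.09044394,  0.49545537,  0.77701485]), 'ft_torque': array([0.06756154, 0.02920657, 0.01236761]), 'finger_gap': 91.19287586512935} 78.3
```

View pics/scene0.png

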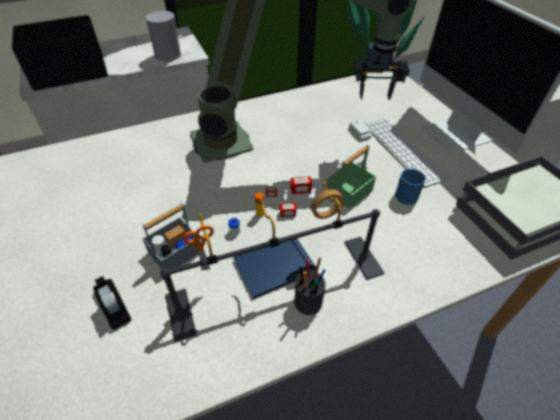

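View pics/top0.png

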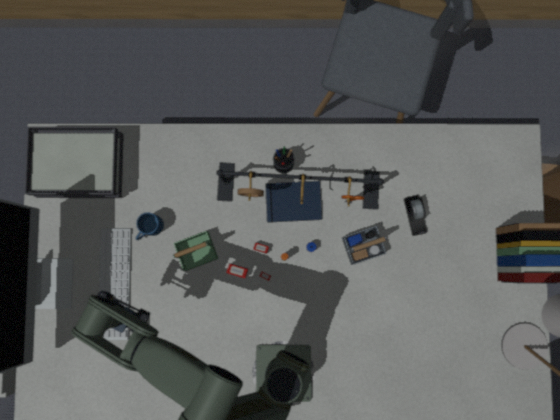

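View pics/wrist0.png

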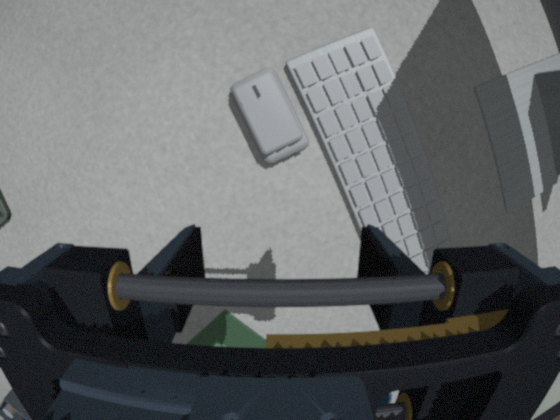

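The scene shows the green caddy on the left (top px 195,250). The empty hook is the middle one (303,185). There are three red boxes (262,247; 238,270; 265,276), and the glue is at (287,255). I'll measure all of these.

```bash
python3 - <<'E'
from h import *
im,P=cloud('top0'); hsv=cv2.cvtColor(im,cv2.COLOR_BGR2HSV)
H,S,V=[hsv[...,i].astype(int) for i in range(3)]
def comps(mask,name,zmin=8,mn=8):
    n,l,st,c=cv2.connectedComponentsWithStats(mask.astype(np.uint8))
    for i in range(1,n):
        if st[i,4]<mn: continue
        p=P[l==i]; p=p[~np.isnan(p[:,0])]
        if len(p)<5: continue
        zt=np.percentile(p[:,2],90); q=p[p[:,2]>zt-8]
        r=cv2.minAreaRect(q[:,:2].astype(np.float32))
        print(name,np.round(c[i]),st[i,4],'ztop',round(zt),'rect',np.round(r[0]),np.round(r[1]),round(r[2],1))
v,u=np.mgrid[:420,:560]
roi=(u>140)&(u<420)&(v>130)&(v<320)
comps(roi&((H<8)|(H>172))&(S>110),'red')
comps(roi&(H>8)&(H<28)&(S>90),'orange/oak')
comps(roi&(H>45)&(H<85)&(S>50)&(P[...,2]>20),'green')
comps(roi&(H>105)&(H<125)&(S>150),'blue')
for b in((255,232,330,290),(150,215,290,300)): pass
big=cv2.resize(im[150:290,140:420],None,fx=2.8,fy=2.8,interpolation=cv2.INTER_CUBIC);cv2.imwrite('pics/topz.png',np.clip(big*1.5,0,255).astype(np.uint8))
im2,P2=cloud('scene0')
big=cv2.resize(im2[130:280,140:420],None,fx=2.8,fy=2.8,interpolation=cv2.INTER_CUBIC);cv2.imwrite('pics/scenez.png',np.clip(big*1.5,0,255).astype(np.uint8))
# rail: height 190-215 points in both
for n,Q in(('top',P),('scene',P2)):
    m=(abs(Q[...,2]-203)<9)&(Q[...,0]>420)&(Q[...,0]<800)&(abs(Q[...,1])<330)
    p=Q[m]; 
    if len(p)>20: print(n,len(p),np.round(cv2.fitLine(p[:,:2].astype(np.float32),cv2.DIST_HUBER,0,.01,.01).ravel(),3),p[:,1].min(),p[:,1].max(),np.median(p[:,0]))
    m=(Q[...,2]>228)&(Q[...,2]<285)&(Q[...,0]>400)&(Q[...,0]<800)&(abs(Q[...,1])<300)
    p=Q[m]; o=np.argsort(p[:,1]); print(np.round(p[o]).astype(int).tolist()[:90])
E
```

```text
red [283. 163.] 11 ztop 156 rect [760.   3.] [4. 5.] 87.6
red [255. 246.] 13 ztop 40 rect [471. 104.] [ 7. 27.] 63.9
red [266. 249.] 21 ztop 42 rect [460.  64.] [27. 15.] 0.9
red [237. 271.] 100 ztop 53 rect [379. 174.] [72. 36.] 74.3
orange/oak [288. 154.] 13 ztop 169 rect [803. -23.] [4. 0.] 179.7
orange/oak [276. 158.] 12 ztop 179 rect [777.  28.] [4. 0.] 113.5
orange/oak [250. 175.] 20 ztop 272 rect [698. 112.] [ 7. 21.] 90.0
orange/oak [302. 187.] 68 ztop 269 rect [653. -62.] [ 7. 91.] 89.7
orange/oak [349. 181.] 26 ztop 272 rect [ 672. -221.] [ 4. 34.] 85.9
orange/oak [250. 192.] 146 ztop 257 rect [647. 115.] [46. 34.] 55.1
orange/oak [352. 198.] 100 ztop 252 rect [ 629. -232.] [38. 58.] 24.6
orange/oak [374. 242.] 8 ztop 176 rect [ 478. -318.] [ 7. 10.] 40.5
orange/oak [189. 250.] 116 ztop 174 rect [452. 328.] [ 15. 109.] 20.0
orange/oak [363. 246.] 40 ztop 172 rect [ 466. -279.] [10. 60.] 16.0
orange/oak [360. 254.] 99 ztop 56 rect [ 439. -283.] [26. 49.] 16.0
orange/oak [284. 256.] 42 ztop 97 rect [431.  -3.] [23. 20.] 14.2
green [284. 151.] 27 ztop 145 rect [818.  -0.] [6. 
[... 3036 characters left out ...]
633, -248, 245], [630, -247, 245], [629, -246, 247], [632, -246, 239], [634, -245, 244], [630, -244, 243], [630, -244, 247], [633, -244, 239], [633, -243, 242], [633, -242, 246], [632, -242, 233], [627, -241, 243], [634, -241, 239], [632, -241, 241], [632, -240, 229], [628, -240, 240], [635, -240, 235], [631, -239, 247], [632, -239, 235], [634, -238, 241], [625, -238, 243], [632, -238, 243], [634, -238, 230], [632, -237, 247], [632, -237, 231], [633, -237, 235], [630, -236, 247], [632, -236, 238], [628, -236, 248], [633, -235, 243], [634, -235, 248], [632, -235, 229], [631, -234, 248], [631, -234, 232], [632, -234, 252], [633, -234, 238], [632, -233, 240], [627, -233, 250], [632, -233, 244]]
```

View pics/topz.png

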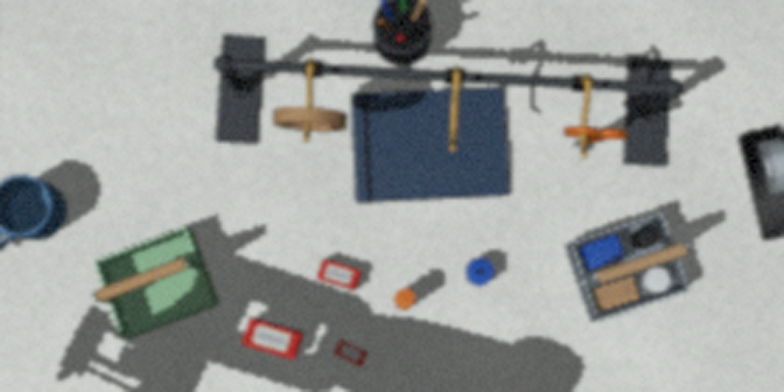

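View pics/scenez.png

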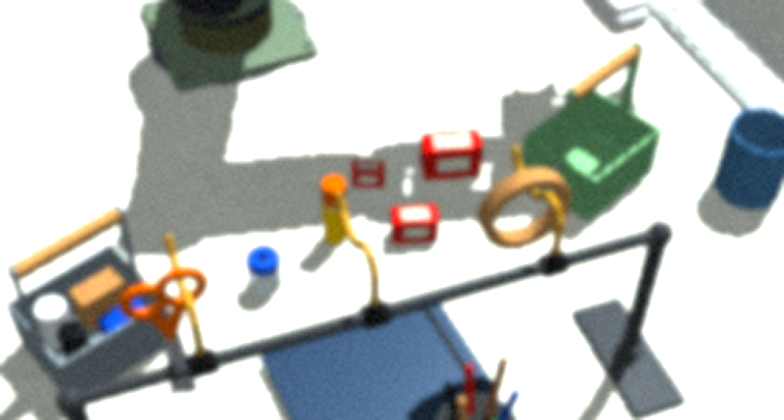

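```bash
cat >> h.py <<'E'
from scipy.spatial.transform import Rotation as Ro
def pose():
    s=robot.read_state(); return np.array(s['tcp_pos']),Ro.from_euler('xyz',s['tcp_rot'])
def rel(g,jaw,lean=0):
    """grasp point g (mm), jaw dir deg, lean deg of body toward tool +x; print row from the present pose"""
    p,R=pose(); T=Ro.from_euler('xyz',[180,0,jaw+90],degrees=True)*Ro.from_euler('y',-lean,degrees=True)
    t=np.array(g)-60*T.as_matrix()[:,2]
    print('row',np.round(R.inv().apply(t-p),1),np.round((R.inv()*T).as_rotvec(degrees=True),2),'body dir',np.round(-T.as_matrix()[:,2],2))
def where():
    p,R=pose(); s=robot.read_state(); print('t',s['time_s'],'grasp',np.round(p+60*R.as_matrix()[:,2],1),'z',np.round(R.as_matrix()[:,2],2),'jaw',np.round(np.degrees(s['tcp_rot'][2])-90,1),'gap',round(s['finger_gap'],1),'F',np.round(s['wrist_force'],1),'j',np.round(s['joints'],2))
E
python3 - <<'E'
from h import *
where(); rel([465,84,150],75,0); rel([465,84,150],75,20)
E
```

```text
t 0.15 grasp [245.2 519.7 231.6] z [-0. -0. -1.] jaw 64.7 gap 91.2 F [-0.1  0.5  0.8] j [ 1.11  0.32  1.57  0.    1.26 -0.02]
row [-384.7 -300.2   82. ] [-8.000e-02 -1.000e-02 -1.026e+01] body dir [-0. -0.  1.]
row [-364.5 -303.9   85.6] [ -1.86 -19.96 -10.14] body dir [-0.33  0.09  0.94]
```

```bash
python3 -m inch '[[[-40,-30,0,0,0,-10,1],[-80,-60,0,0,0,-10,1],[-120,-90,0,0,0,-10,1],[-160,-120,0,0,0,-10,1],[-190,-150,0,0,0,-10,1]]]'
python3 - <<'E'
from h import *
where(); rel([465,84,150],75,20)
E
```

```text
time_s: 0.57
tcp_pos: [340.1, 333.5, 292.0]
tcp_rot: [-3.142, 0.0, 2.876]
wrist_force: [0.6, 0.2, -0.1]
finger_gap: 91.1
t 0.5667 grasp [340.1 333.5 232. ] z [ 0. -0. -1.] jaw 74.8 gap 91.1 F [ 0.6  0.2 -0.1] j [ 0.75  0.16  1.78 -0.    1.2  -0.55]
row [-165.5 -208.    85.7] [ -0.04 -19.99  -0.21] body dir [-0.33  0.09  0.94]
```

```bash
python3 -m inch '[[[-30,-40,15,0,-4,0,1],[-60,-80,30,0,-8,0,1],[-90,-120,45,0,-12,0,1],[-120,-160,60,0,-16,0,1],[-150,-178,70,0,-20,0,1]]]' >/dev/null; python3 -m inch '[[[0,0,0,0,0,0,1],[0,0,0,0,0,0,1],[0,0,0,0,0,0,1],[0,0,0,0,0,0,1],[0,0,0,0,0,0,1]]]'
python3 - <<'E'
from h import *
where(); rel([465,84,150],75,20); grab('wrist','wrist1')
E
```

```text
time_s: 1.4
tcp_pos: [419.7, 153.9, 233.0]
tcp_rot: [3.14, 0.35, 2.876]
wrist_force: [-1.1, -0.2, 0.8]
finger_gap: 91.0
t 1.4 grasp [439.5 148.6 176.6] z [ 0.33 -0.09 -0.94] jaw 74.8 gap 91.0 F [-1.1 -0.2  0.8] j [ 0.46  0.08  2.09 -0.34  0.73 -0.62]
row [-29.9 -55.7  39.2] [ 0.    0.04 -0.19] body dir [-0.33  0.09  0.94]
```

View pics/wrist1.png

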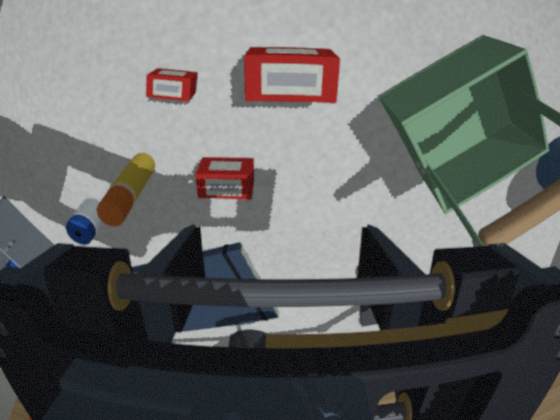

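The wrist view shows the medium staple box (224,178), the glue (125,190) and the caddy (465,125). I'll measure from here.

```bash
cat >> h.py <<'E'
def meas(tag,win,hl,hh,smin,z0,z1):
    im,P=cloud(tag); hsv=cv2.cvtColor(im,cv2.COLOR_BGR2HSV); u0,v0,u1,v1=win
    h=hsv[...,0].astype(int); c=((h>=hl)&(h<=hh)) if hl<=hh else ((h>=hl)|(h<=hh))
    m=c&(hsv[...,1]>smin)&(P[...,2]>z0)&(P[...,2]<z1); k=np.zeros_like(m); k[v0:v1,u0:u1]=1
    p=P[m&k]; r=cv2.minAreaRect(p[:,:2].astype(np.float32)); print(tag,win,len(p),'rect',np.round(r[0],1),np.round(r[1],1),round(r[2],1),'z',np.round(np.percentile(p[:,2],[5,50,95]),1))
    return p
E
python3 - <<'E'
from h import *
meas('wrist1',(185,145,265,205),170,10,100,-5,60)
meas('wrist1',(185,145,265,205),170,10,100,31,50)
meas('wrist1',(190,150,260,175),0,180,-1,31,50)
meas('wrist1',(235,35,345,110),170,10,100,-5,70)
meas('wrist1',(140,60,200,110),170,10,100,-5,70)
meas('wrist1',(60,140,160,230),8,35,120,-5,110)
meas('wrist1',(60,140,160,230),5,35,120,85,110)
meas('wrist1',(360,30,560,220),40,90,40,60,80)
meas('wrist1',(470,180,560,250),8,30,60,140,190)
E
```

```text
wrist1 (185, 145, 265, 205) 1349 rect [462.6  80.5] [63.6 28.7] 71.1 z [ 6.3 35.6 37.4]
wrist1 (185, 145, 265, 205) 880 rect [464.4  85. ] [53.7 28.3] 71.1 z [32.1 36.4 37.6]
wrist1 (190, 150, 260, 175) 187 rect [451.9  89. ] [53.2  2.1] 73.0 z [31.3 34.  36.4]
wrist1 (235, 35, 345, 110) 2702 rect [386.2 168.2] [76.6 53.2] 73.8 z [29.8 48.6 49.9]
wrist1 (140, 60, 200, 110) 798 rect [363.9  65. ] [45.9 31.9] 64.6 z [ 8.4 27.4 28.8]
wrist1 (60, 140, 160, 230) 1901 rect [430.8  -2. ] [26.2 27.1] 13.8 z [11.4 69.8 92.8]
wrist1 (60, 140, 160, 230) 623 rect [430.9  -2.5] [25.9 26.1] 16.0 z [86.5 92.1 93.2]
wrist1 (360, 30, 560, 220) 3922 rect [453.4 325.7] [111.4 131.1] 21.0 z [60.9 68.7 71.5]
wrist1 (470, 180, 560, 250) 2118 rect [460.1 303.2] [15.5 69. ] 20.8 z [159.3 167.3 170.1]
```

```bash
python3 - <<'E'
from h import *
rel([464.4,85,75],71,20);rel([464.4,85,28],71,20)
E
```

```text
row [ -3.6 -53.5 109.3] [1.36 0.03 3.59] body dir [-0.32  0.11  0.94]
row [ 12.5 -53.5 153.5] [1.36 0.03 3.59] body dir [-0.32  0.11  0.94]
```

```bash
python3 -m inch '[[[-1,-18,36,1.4,0,3.6,1],[-2,-36,72,1.4,0,3.6,1],[-3.6,-53.5,105,1.4,0,3.6,1],[-3.6,-53.5,109,1.4,0,3.6,1],[2,-53.5,125,1.4,0,3.6,1]]]'>/dev/null; python3 -m inch '[[[5,0,14,0,0,0,1],[10.5,0,28.5,0,0,0,1],[10.5,0,28.5,0,0,0,1],[10.5,0,28.5,0,0,0,1],[10.5,0,28.5,0,0,0,1]]]'
python3 - <<'E'
from h import *
where(); grab('wrist','wrist2')
E
```

```text
time_s: 2.28
tcp_pos: [445.5, 91.3, 85.0]
tcp_rot: [-3.141, 0.351, 2.809]
wrist_force: [-0.3, 0.4, 0.2]
finger_gap: 91.1
t 2.2833 grasp [465.   84.5  28.7] z [ 0.33 -0.11 -0.94] jaw 70.9 gap 91.1 F [-0.3  0.4  0.2] j [ 0.29  0.33  2.28 -0.72  0.31 -0.29]
```

View pics/wrist2.png

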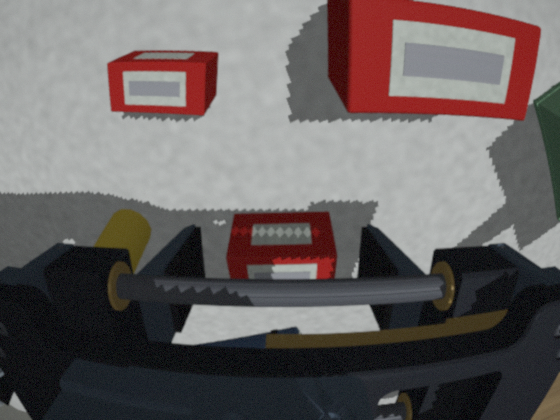

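```bash
python3 -m inch '[[[0,0,0,0,0,0,0],[0,0,0,0,0,0,0],[0,0,0,0,0,0,0],[0,0,0,0,0,0,0],[0,0,0,0,0,0,0]]]'>/dev/null; python3 -m inch '[[[-5,0,-15,0,0,0,0],[-15,0,-41,0,0,0,0],[-26,0,-71,0,0,0,0],[-34,0,-94,0,0,0,0],[-34,0,-94,0,0,0,0]]]'
python3 - <<'E'
from h import *
where()
c=np.array([453.4,325.7]);a=np.radians(21); ex=np.array([np.cos(a),np.sin(a)]);ey=np.array([-ex[1],ex[0]])
t=c-29.5*ex+0*ey; print(t); rel([*t,128],111,20); rel([*t,42],111,20)
E
```

```text
time_s: 3.17
tcp_pos: [446.9, 91.4, 188.6]
tcp_rot: [3.136, 0.357, 2.806]
wrist_force: [0.6, 0.3, -0.3]
finger_gap: 53.8
t 3.1667 grasp [466.8  84.8 132.4] z [ 0.33 -0.11 -0.94] jaw 70.8 gap 53.8 F [ 0.6  0.3 -0.3] j [ 0.29  0.15  2.15 -0.38  0.58 -0.66]
[425.85937742 315.12814549]
row [103.8 191.3 -33.2] [-13.62   0.55 -37.73] body dir [-0.32 -0.12  0.94]
row [133.9 190.9  47.4] [-13.62   0.55 -37.73] body dir [-0.32 -0.12  0.94]
```

```bash
python3 -m inch '[[[10,35,-6,-2.6,0,-7,0],[20,70,-12,-5,0.1,-14,0],[35,108,-18,-7.5,0.3,-21,0],[60,142,-24,-10,0.4,-28,0],[85,170,-30,-12.5,0.5,-35,0]]]'>/dev/null; python3 -m inch '[[[0,0,0,0,0,0,0],[0,0,0,0,0,0,0],[0,0,0,0,0,0,0],[0,0,0,0,0,0,0],[0,0,0,0,0,0,0]]]'
python3 - <<'E'
from h import *
where()
c=np.array([453.4,325.7]);a=np.radians(21); ex=np.array([np.cos(a),np.sin(a)]);ey=np.array([-ex[1],ex[0]])
t=c-29.5*ex+0*ey; print(t); rel([*t,128],111,20); rel([*t,42],111,20)
grab('wrist','wrist3')
E
```

```text
time_s: 4.0
tcp_pos: [415.2, 279.7, 182.5]
tcp_rot: [-3.139, 0.339, -2.851]
wrist_force: [-0.1, 0.2, -1.3]
finger_gap: 53.7
t 4.0 grasp [434.4 285.3 125.9] z [ 0.32  0.09 -0.94] jaw -253.4 gap 53.7 F [-0.1  0.2 -1.3] j [ 0.63  0.21  2.08 -0.22  0.54 -1.06]
[425.85937742 315.12814549]
row [-0.5 29.3 -1.9] [-1.63 -0.6  -4.12] body dir [-0.32 -0.12  0.94]
row [28.1 29.5 79.2] [-1.63 -0.6  -4.12] body dir [-0.32 -0.12  0.94]
```

View pics/wrist3.png

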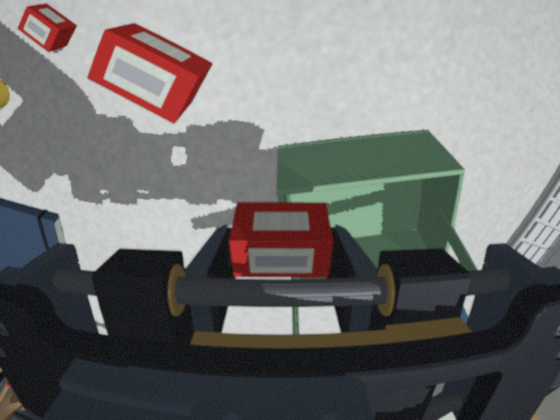

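```bash
python3 -m inch '[[[-0.5,29.3,-2,-1.6,-0.6,-4.1,0],[-0.5,29.3,-2,-1.6,-0.6,-4.1,0],[-0.5,29.3,-2,-1.6,-0.6,-4.1,0],[-0.5,29.3,-2,-1.6,-0.6,-4.1,0],[-0.5,29.3,-2,-1.6,-0.6,-4.1,0]]]'
python3 - <<'E'
from h import *
where()
c=np.array([453.4,325.7]);a=np.radians(21); ex=np.array([np.cos(a),np.sin(a)]);ey=np.array([-ex[1],ex[0]])
t=c-29.5*ex+0*ey; print(t); rel([*t,128],111,20); rel([*t,42],111,20)
grab('wrist','wrist4'); grab('scene','scene4')
im=cv2.imread('pics/scene4.png')[100:260,260:460]; cv2.imwrite('pics/scene4z.png',np.clip(1.4*cv2.resize(im,None,fx=3.5,fy=3.5),0,255).astype(np.uint8))
E
```

```text
time_s: 4.47
tcp_pos: [406.4, 308.0, 184.6]
tcp_rot: [-3.141, 0.349, -2.775]
wrist_force: [0.2, -0.3, -1.2]
finger_gap: 53.4
t 4.4667 grasp [425.6 315.3 128.2] z [ 0.32  0.12 -0.94] jaw -249.0 gap 53.4 F [ 0.2 -0.3 -1.2] j [ 0.68  0.22  2.07 -0.21  0.53 -1.1 ]
[425.85937742 315.12814549]
row [-0.1 -0.3  0.3] [-0.02  0.    0.02] body dir [-0.32 -0.12  0.94]
row [29.3 -0.3 81.1] [-0.02  0.    0.02] body dir [-0.32 -0.12  0.94]
```

View pics/wrist4.png

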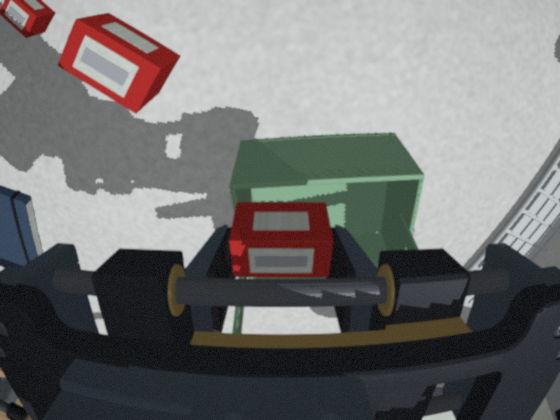

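View pics/scene4z.png

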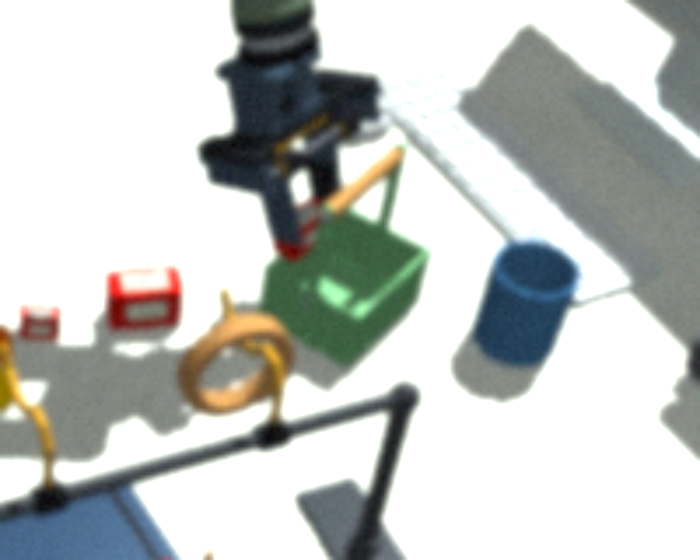

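```bash
python3 - <<'E'
from h import *
p=meas('wrist4',(200,110,440,240),40,90,40,60,80)
meas('wrist4',(225,195,340,280),170,10,100,100,180)
p=meas('scene4',(320,140,400,220),40,90,40,62,80)
p=meas('scene4',(320,135,400,180),8,28,70,150,180)
p=meas('wrist3',(200,110,470,240),40,90,40,60,80)
E
```

```text
wrist4 (200, 110, 440, 240) 3225 rect [427.2 350.3] [ 67.1 129. ] 24.8 z [60.9 68.7 71.4]
wrist4 (225, 195, 340, 280) 3731 rect [429.  314.9] [35.1 55.6] 19.6 z [104.7 122.6 123.9]
scene4 (320, 140, 400, 220) 205 rect [447.6 360.6] [108.9 137.3] 25.0 z [62.7 68.9 75.1]
scene4 (320, 135, 400, 180) 118 rect [448.3 359.5] [ 16.1 119.8] 24.2 z [164.3 170.2 173.5]
wrist3 (200, 110, 470, 240) 3181 rect [429.8 351.4] [ 72.7 128.7] 24.9 z [60.9 68.4 71.5]
```

The caddy has been nudged about 35 mm, probably when the gripper body grazed the strap top during the turn. It is still upright, now at (447,359.5) with yaw 24.7°. I'll shift the target to match.

```bash
cat >> h.py <<'E'
def cad(c,yaw,dx,dy):
    a=np.radians(yaw); return np.array(c)+dx*np.array([np.cos(a),np.sin(a)])+dy*np.array([-np.sin(a),np.cos(a)])
E
python3 - <<'E'
from h import *
t=cad((447,359.5),24.7,-29.5,0); print(t); rel([*t,133],114.7,20)
E
```

```text
[420.19900876 347.17292132]
row [-7.6 30.2 -2.3] [-1.27  0.02 -3.45] body dir [-0.31 -0.14  0.94]
```

```bash
python3 -m inch '[[[-4,0,-5,0,0,0,0],[-5,15,-4,-1.3,0,-3.5,0],[-7.6,30.2,-2.3,-1.3,0,-3.5,0],[-7.6,30.2,-2.3,-1.3,0,-3.5,0],[-7.6,30.2,-2.3,-1.3,0,-3.5,0]]]'
python3 - <<'E'
from h import *
where(); grab('wrist','wrist5'); grab('scene','scene5')
p=meas('wrist5',(180,90,480,260),40,90,40,60,80)
p=meas('scene5',(320,140,400,220),40,90,40,62,80)
p=meas('scene5',(320,135,400,180),8,28,70,150,180)
t=cad((447,359.5),24.7,-29.5,0); print(t); rel([*t,133],114.7,20); rel([*t,42],114.7,20)
E
```

```text
time_s: 4.98
tcp_pos: [401.5, 339.5, 189.8]
tcp_rot: [3.141, 0.35, -2.708]
wrist_force: [0.1, -0.6, -0.1]
finger_gap: 53.5
t 4.9833 grasp [420.2 348.1 133.4] z [ 0.31  0.14 -0.94] jaw -245.1 gap 53.5 F [ 0.1 -0.6 -0.1] j [ 0.73  0.23  2.03 -0.19  0.55 -1.13]
wrist5 (180, 90, 480, 260) 3737 rect [432.  352.8] [ 76.9 129.8] 25.3 z [61.1 69.3 71.7]
scene5 (320, 140, 400, 220) 200 rect [447.3 361.1] [110.  133.2] 25.7 z [62.7 68.7 75.1]
scene5 (320, 135, 400, 180) 134 rect [441.2 353.8] [ 34.8 118.4] 27.6 z [156.5 169.9 173.1]
[420.19900876 347.17292132]
row [-0.  -0.2  0.2] [0.04 0.01 0.1 ] body dir [-0.31 -0.14  0.94]
row [31.1 -0.2 85.7] [0.04 0.01 0.1 ] body dir [-0.31 -0.14  0.94]
```

View pics/wrist5.png

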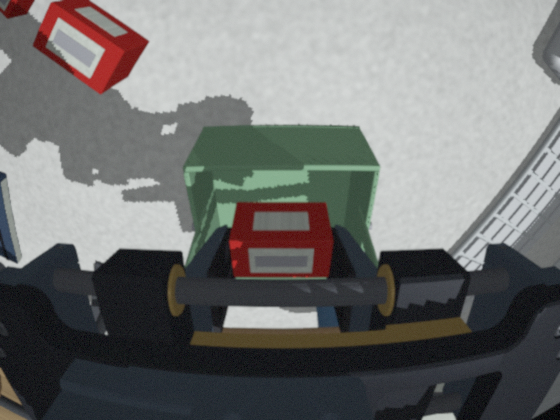

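```bash
python3 -m inch '[[[4,0,11,0,0,0,0],[8,0,22,0,0,0,0],[12,0,33,0,0,0,0],[16,0,44,0,0,0,0],[16,0,44,0,0,0,0]]]'
python3 - <<'E'
from h import *
where(); im,d,m=grab('wrist','wrist6')
meas('wrist6',(225,195,340,280),170,10,100,20,180)
p=meas('wrist6',(100,90,480,260),40,90,40,60,80)
t=cad((447,359.5),24.7,-29.5,0);rel([*t,50],114.7,20)
E
```

```text
time_s: 5.5
tcp_pos: [400.5, 337.6, 140.6]
tcp_rot: [-3.14, 0.345, -2.709]
wrist_force: [0.1, 0.4, -0.8]
finger_gap: 53.6
t 5.5 grasp [418.9 346.1  84.1] z [ 0.31  0.14 -0.94] jaw -245.2 gap 53.6 F [ 0.1  0.4 -0.8] j [ 0.73  0.3   2.09 -0.24  0.43 -1.07]
wrist6 (225, 195, 340, 280) 3489 rect [422.  345.7] [35.3 55.6] 23.0 z [66.6 78.6 79.8]
wrist6 (100, 90, 480, 260) 4751 rect [415.6 344.8] [ 42.6 129.3] 26.2 z [60.8 67.8 71. ]
row [11.4  0.2 33.5] [-0.01 -0.13  0.09] body dir [-0.31 -0.14  0.94]
```

View pics/wrist6.png

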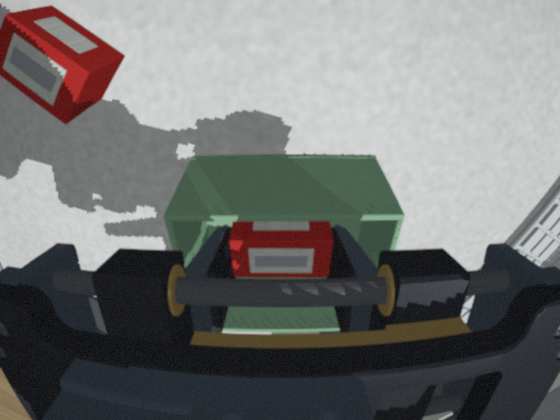

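```bash
python3 -m inch '[[[4,0,11,0,0,0,0],[8,0,22,0,0,0,0],[11,0,31,0,0,0,0],[11,0,31,0,0,0,0],[11,0,31,0,0,0,0]]]'; python3 -m inch '[[[0,0,0,0,0,0,0.68],[0,0,0,0,0,0,0.68],[0,0,0,0,0,0,0.68],[0,0,0,0,0,0,0.68],[0,0,0,0,0,0,0.68]]]'; python3 -m inch '[[[-11,0,-31,0,0,0,0.68],[-24,0,-66,0,0,0,0.68],[-37,0,-101,0,0,0,0.68],[-50,0,-137,0,0,0,0.68],[-50,0,-137,0,0,0,0.68]]]'
python3 - <<'E'
from h import *
where(); im,d,m=grab('wrist','wrist7')
p=meas('wrist7',(100,90,480,260),40,90,40,60,80)
meas('wrist7',(180,150,400,280),170,10,100,20,180)
E
```

```text
time_s: 5.97
tcp_pos: [402.1, 339.5, 110.1]
tcp_rot: [3.141, 0.35, -2.709]
wrist_force: [0.9, 0.6, 0.2]
finger_gap: 54.1
time_s: 6.38
tcp_pos: [401.9, 339.6, 110.3]
tcp_rot: [3.141, 0.351, -2.709]
wrist_force: [1.2, -0.7, 2.0]
finger_gap: 62.0
time_s: 6.8
tcp_pos: [404.3, 341.8, 264.0]
tcp_rot: [3.136, 0.365, -2.71]
wrist_force: [0.0, 0.5, 1.3]
finger_gap: 62.1
t 6.8 grasp [423.6 351.  207.9] z [ 0.32  0.15 -0.93] jaw -245.3 gap 62.1 F [0.  0.5 1.3] j [ 0.73  0.15  1.92 -0.15  0.73 -1.18]
wrist7 (100, 90, 480, 260) 3290 rect [444.4 357.6] [110.4 129.3] 24.9 z [61.1 69.3 71.5]Traceback (most recent call last):
  File "<stdin>", line 4, in <module>
  File "h.py", line 28, in meas
    p=P[m&k]; r=cv2.minAreaRect(p[:,:2].astype(np.float32)); print(tag,win,len(p),'rect',np.round(r[0],1),np.round(r[1],1),round(r[2],1),'z',np.round(np.percentile(p[:,2],[5,50,95]),1))
                                                                                                                                                      ~~~~~~~~~~~~~^^^^^^^^^^^^^^^^^^
    return _quantile_unchecked(
        a, q, axis, out, overwrite_input, method, keepdims, weights)
    return _ureduce(a,
                    func=_quantile_ureduce_func,
    ...<5 lines>...
                    overwrite_input=overwrite_input,
                    method=method)
    r = func(a, **kwargs)
    result = _quantile(arr,
                       quantiles=q,
    ...<2 lines>...
                       out=out,
                       weights=wgt)
    slices_having_nans = np.isnan(arr[-1, ...])
                                  ~~~^^^^^^^^^
IndexError: index -1 is out of bounds for axis 0 with size 0
```

View pics/wrist7.png

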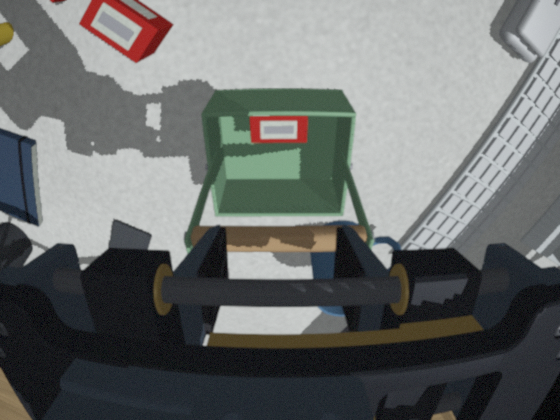

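```bash
python3 - <<'E'
from h import *
rel([431,-2.3,230],90,0)
E
```

```text
row [ 100.2 -322.9  -70.4] [ 4.64 20.2  24.52] body dir [-0. -0.  1.]
```

```bash
python3 -m inch '[[[0,0,-30,0.5,3,0,0.9],[8,-36,-45,1,6,4,0.9],[18,-75,-50,2,9,8,0.9],[30,-114,-55,3,12,13,0.9],[43,-153,-58,4,16,18,0.9]]]'>/dev/null;  python3 -m inch '[[[0,0,0,0,0,0,1],[0,0,0,0,0,0,1],[0,0,0,0,0,0,1],[0,0,0,0,0,0,1],[0,0,0,0,0,0,1]]]'>/dev/null
python3 - <<'E'
from h import *
where();rel([431,-2.3,180],90,0)
E
```

```text
t 7.6833 grasp [414.7 176.6 235. ] z [ 0.07  0.01 -1.  ] jaw -263.4 gap 91.2 F [0.6 0.2 0.3] j [ 0.39  0.09  1.86 -0.02  1.13 -1.28]
row [   4.  -179.6   55.2] [0.07 3.89 6.59] body dir [-0. -0.  1.]
```

```bash
python3 -m inch '[[[1,-36,11,0,1,2,1],[2,-72,22,0,2,4,1],[3,-108,33,0,3,5.5,1],[4,-144,44,0,3.9,6.6,1],[4,-179.6,55,0,3.9,6.6,1]]]'>/dev/null;  python3 -m inch '[[[0,0,0,0,0,0,1],[0,0,0,0,0,0,1],[0,0,0,0,0,0,1],[0,0,0,0,0,0,1],[0,0,0,0,0,0,1]]]'>/dev/null
python3 - <<'E'
from h import *
where();grab('wrist','wrist8')
meas('wrist8',(180,100,400,280),5,35,120,82,110)
rel([431,-2.3,80],90,0)
E
```

```text
t 8.5167 grasp [431.4  -1.9 181.1] z [ 0.  0. -1.] jaw -270.0 gap 91.1 F [-1.5 -0.7 -0.3] j [-0.03  0.14  1.95  0.    1.05 -1.6 ]
wrist8 (180, 100, 400, 280) 927 rect [431.3  -3.4] [25.9 25.8] 0.4 z [87.6 92.5 93.6]
row [  0.4  -0.3 101.1] [ 0.08  0.07 -0.  ] body dir [-0. -0.  1.]
```

View pics/wrist8.png

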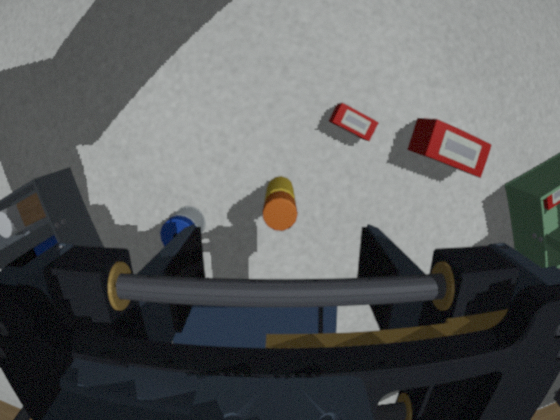

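```bash
python3 -m inch '[[[0,-1,35,0,0,0,1],[0,-1,70,0,0,0,1],[0,-1,103,0,0,0,1],[0,-1,103,0,0,0,1],[0,-1,103,0,0,0,1]]]';  python3 -m inch '[[[0,0,0,0,0,0,0],[0,0,0,0,0,0,0],[0,0,0,0,0,0,0],[0,0,0,0,0,0,0],[0,0,0,0,0,0,0]]]'; python3 -m inch '[[[0,0,-20,0,0,0,0],[0,0,-55,0,0,0,0],[0,0,-95,0,0,0,0],[0,0,-135,0,0,0,0],[0,0,-170,0,0,0,0]]]';python3 -m inch '[[[0,0,-15,0,0,0,0],[0,0,-15,0,0,0,0],[0,0,-15,0,0,0,0],[0,0,-15,0,0,0,0],[0,0,-15,0,0,0,0]]]'
python3 - <<'E'
from h import *
where();grab('wrist','wrist9')
t=cad((446,358.5),24.8,29.5,0); print(t); rel([*t,265],114.8,0)
E
```

```text
time_s: 8.98
tcp_pos: [430.7, -3.6, 137.2]
tcp_rot: [3.14, -0.003, 3.14]
wrist_force: [1.2, 1.1, 0.4]
finger_gap: 91.6
time_s: 9.4
tcp_pos: [431.7, -4.3, 138.6]
tcp_rot: [3.14, 0.002, 3.139]
wrist_force: [-0.4, -0.4, 0.3]
finger_gap: 60.7
time_s: 9.82
tcp_pos: [431.0, -4.6, 310.7]
tcp_rot: [3.14, 0.003, 3.139]
wrist_force: [1.6, -0.5, -0.6]
finger_gap: 27.3
time_s: 10.23
tcp_pos: [430.4, -4.5, 321.0]
tcp_rot: [3.14, -0.003, 3.139]
wrist_force: [0.1, -0.0, -0.7]
finger_gap: 0.7
t 10.2333 grasp [430.2  -4.5 261. ] z [-0.  0. -1.] jaw 89.8 gap 0.7 F [ 0.1 -0.  -0.7] j [-0.04  0.07  1.81  0.    1.26 -1.61]
[472.77943562 370.87383643]
row [-41.2 375.5  -3.5] [  0.11  -0.16 -24.95] body dir [ 0. -0.  1.]
```

View pics/wrist9.png

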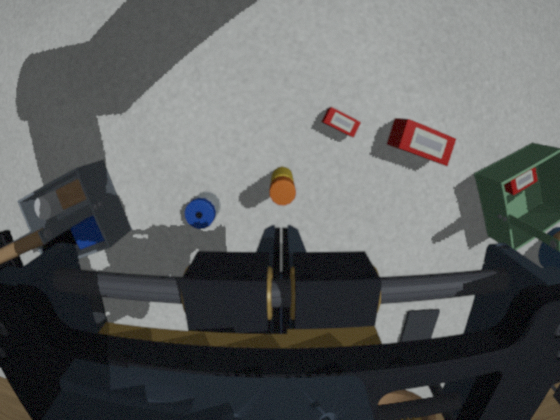

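The jaws are slow, about 75 mm/s, so I lifted before they had closed. The glue still stands, so I'll open, go back down and wait longer.

```bash
python3 -m inch '[[[0,0,0,0,0,0,0.75],[0,0,0,0,0,0,0.75],[0,0,0,0,0,0,0.75],[0,0,0,0,0,0,0.75],[0,0,0,0,0,0,0.75]]]' >/dev/null; python3 -m inch '[[[0,0,20,0,0,0,0.75],[0,0,40,0,0,0,0.75],[0,0,60,0,0,0,0.75],[0,0,80,0,0,0,0.75],[0,0,80,0,0,0,0.75]]]'
python3 - <<'E'
from h import *
where();grab('wrist','wrist10')
p=meas('wrist10',(180,100,400,280),5,35,120,82,110)
rel([431,-3,78],90,0)
E
```

```text
time_s: 11.12
tcp_pos: [429.1, -4.4, 239.5]
tcp_rot: [3.14, -0.007, 3.139]
wrist_force: [-0.6, -0.7, -0.2]
finger_gap: 64.3
t 11.1167 grasp [428.7  -4.3 179.5] z [-0.01  0.   -1.  ] jaw 89.8 gap 64.3 F [-0.6 -0.7 -0.2] j [-0.04  0.14  1.95  0.    1.06 -1.61]
wrist10 (180, 100, 400, 280) 926 rect [430.9  -3.7] [26.2 25.4] 77.3 z [87.  92.5 93.6]
row [ -1.2   1.3 103.4] [ 0.08 -0.23 -0.15] body dir [-0. -0.  1.]
```

```bash
python3 -m inch '[[[0,0.5,35,0,0,0,0.75],[0,0.5,70,0,0,0,0.75],[0,0.5,103,0,0,0,0.75],[0,0.5,103,0,0,0,0.4],[0,0.5,103,0,0,0,0]]]' >/dev/null; python3 -m inch '[[[0,0,0,0,0,0,0],[0,0,0,0,0,0,0],[0,0,0,0,0,0,0],[0,0,0,0,0,0,0],[0,0,0,0,0,0,0]]]'; python3 -m inch '[[[0,0,0,0,0,0,0],[0,0,0,0,0,0,0],[0,0,0,0,0,0,0],[0,0,0,0,0,0,0],[0,0,0,0,0,0,0]]]'; python3 -m inch '[[[0,0,-20,0,0,0,0],[0,0,-55,0,0,0,0],[0,0,-95,0,0,0,0],[0,0,-135,0,0,0,0],[0,0,-170,0,0,0,0]]]';python3 -m inch '[[[0,0,-17,0,0,0,0],[0,0,-17,0,0,0,0],[0,0,-17,0,0,0,0],[0,0,-17,0,0,0,0],[0,0,-17,0,0,0,0]]]'
python3 - <<'E'
from h import *
where();grab('wrist','wrist11')
t=cad((446,358.5),24.8,29.5,0); print(t); rel([*t,265],114.8,0)
E
```

```text
time_s: 12.0
tcp_pos: [431.9, -3.8, 140.8]
tcp_rot: [3.14, 0.003, 3.139]
wrist_force: [0.7, 0.0, 5.2]
finger_gap: 27.5
time_s: 12.42
tcp_pos: [432.1, -3.8, 140.8]
tcp_rot: [3.14, 0.003, 3.139]
wrist_force: [-0.1, -0.1, 6.9]
finger_gap: 27.5
time_s: 12.83
tcp_pos: [430.9, -4.0, 312.2]
tcp_rot: [3.14, 0.002, 3.139]
wrist_force: [0.7, -0.3, -0.1]
finger_gap: 27.5
time_s: 13.25
tcp_pos: [430.3, -4.0, 324.8]
tcp_rot: [3.14, -0.004, 3.139]
wrist_force: [-0.3, -0.6, -1.1]
finger_gap: 27.3
t 13.25 grasp [430.1  -4.  264.8] z [-0.  0. -1.] jaw 89.8 gap 27.3 F [-0.3 -0.6 -1.1] j [-0.04  0.07  1.81  0.    1.27 -1.61]
[472.77943562 370.87383643]
row [-4.13e+01  3.75e+02  3.00e-01] [  0.12  -0.18 -24.95] body dir [ 0. -0.  1.]
```

View pics/wrist11.png

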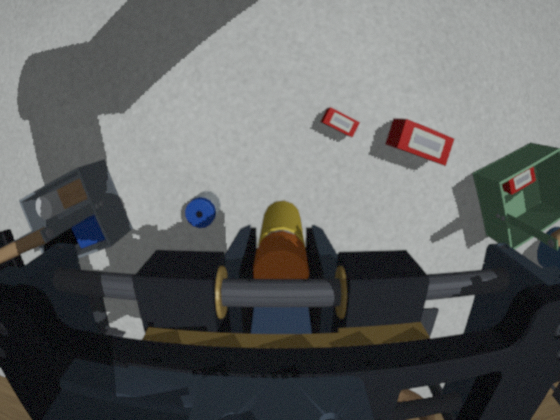

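```bash
python3 -m inch '[[[-4,37,0,0,0,-4,0],[-8,74,0,0,0,-8,0],[-12,111,0,0,0,-12,0],[-16,148,0,0,0,-16,0],[-20,185,0,0,0,-20,0]]]'>/dev/null; python3 -m inch '[[[0,0,0,0,0,0,0],[0,0,0,0,0,0,0],[0,0,0,0,0,0,0],[0,0,0,0,0,0,0],[0,0,0,0,0,0,0]]]'>/dev/null
python3 - <<'E'
from h import *
where()
t=cad((446,358.5),24.8,29.5,0); print(t); rel([*t,265],114.8,0)
E
```

```text
t 14.1333 grasp [451.6 179.7 266.7] z [-0.  0. -1.] jaw -250.3 gap 27.1 F [ 0.3 -0.7 -0.8] j [ 0.35  0.16  1.7   0.    1.29 -1.56]
[472.77943562 370.87383643]
row [-84.5 172.8   1.8] [ 0.04  0.   -5.07] body dir [ 0. -0.  1.]
```

```bash
python3 -m inch '[[[-18,36,0,0,0,-2,0],[-36,72,0,0,0,-4,0],[-54,108,0,0,0,-5,0],[-72,144,0,0,0,-5,0],[-84.5,172.8,0,0,0,-5,0]]]'>/dev/null; python3 -m inch '[[[0,0,0,0,0,0,0],[0,0,0,0,0,0,0],[0,0,0,0,0,0,0],[0,0,0,0,0,0,0],[0,0,0,0,0,0,0]]]'>/dev/null
python3 - <<'E'
from h import *
where(); grab('wrist','wrist12'); grab('scene','scene12'); grab('top','top12')
t=cad((446,358.5),24.8,29.5,0); print(t); rel([*t,265],114.8,0)
p=meas('wrist12',(180,60,400,240),40,90,40,60,80)
p=meas('scene12',(320,140,400,220),40,90,40,62,80)
im=cv2.imread('pics/scene12.png')[80:240,280:460]; cv2.imwrite('pics/scene12z.png',np.clip(1.4*cv2.resize(im,None,fx=3.5,fy=3.5),0,255).astype(np.uint8))
E
```

```text
t 14.9667 grasp [472.7 370.6 267.6] z [ 0.  0. -1.] jaw -245.3 gap 27.6 F [-0.4 -0.  -0.4] j [ 0.65  0.34  1.44  0.    1.36 -1.36]
[472.77943562 370.87383643]
row [-0.  -0.3  2.6] [ 0.06  0.07 -0.03] body dir [ 0. -0.  1.]
wrist12 (180, 60, 400, 240) 1360 rect [445.  357.7] [108.1 129. ] 24.8 z [61.1 69.9 71.8]
scene12 (320, 140, 400, 220) 222 rect [443.6 358.7] [110.9 135.5] 25.3 z [62.6 68.5 74.6]
```

View pics/wrist12.png

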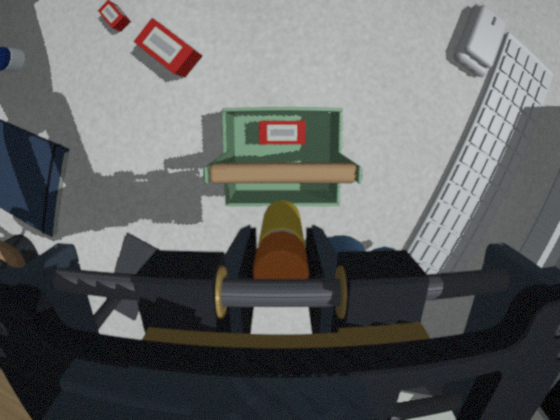

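View pics/scene12z.png

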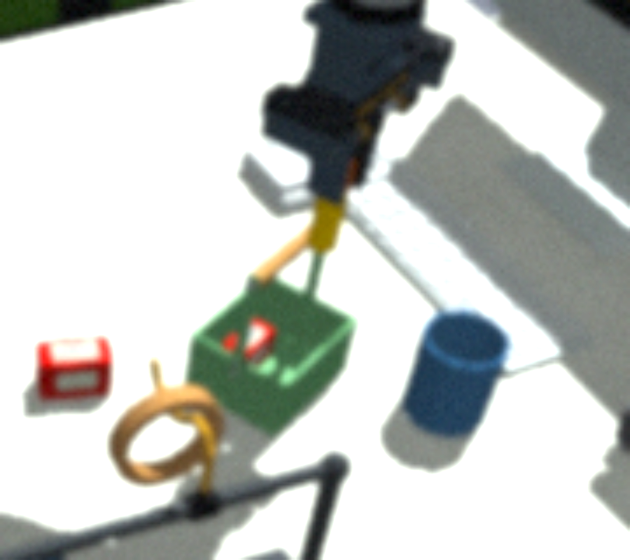

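```bash
python3 -m inch '[[[0,0,36,0,0,0,0],[0,0,72,0,0,0,0],[0,0,108,0,0,0,0],[0,0,140,0,0,0,0],[0,0,148,0,0,0,0]]]'; python3 -m inch '[[[0,0,0,0,0,0,0],[0,0,0,0,0,0,0],[0,0,0,0,0,0,0.25],[0,0,0,0,0,0,0.45],[0,0,0,0,0,0,0.45]]]'; python3 -m inch '[[[0,0,0,0,0,0,0.45],[0,0,0,0,0,0,0.45],[0,0,0,0,0,0,0.45],[0,0,-20,0,0,0,0.45],[0,0,-60,0,0,0,0.45]]]'; python3 -m inch '[[[0,0,-41,0,0,0,0.45],[0,0,-82,0,0,0,0.45],[0,0,-100,0,0,0,0.45],[0,0,-100,0,0,0,0.45],[0,0,-100,0,0,0,0.45]]]'
python3 - <<'E'
from h import *
where(); grab('wrist','wrist13'); grab('scene','scene13')
p=meas('wrist13',(180,60,400,240),40,90,40,60,80)
p=meas('wrist13',(180,60,400,240),8,30,60,145,190)
im=cv2.imread('pics/scene13.png')[80:240,280:460]; cv2.imwrite('pics/scene13z.png',np.clip(1.4*cv2.resize(im,None,fx=3.5,fy=3.5),0,255).astype(np.uint8))
E
```

```text
time_s: 15.53
tcp_pos: [470.3, 370.1, 174.1]
tcp_rot: [-3.14, -0.009, -2.708]
wrist_force: [-0.5, -1.2, -0.8]
finger_gap: 27.6
time_s: 15.95
tcp_pos: [473.3, 372.9, 181.2]
tcp_rot: [3.14, 0.005, -2.708]
wrist_force: [-0.7, 0.3, -0.1]
finger_gap: 37.9
time_s: 16.37
tcp_pos: [470.5, 370.7, 235.0]
tcp_rot: [-3.14, -0.01, -2.708]
wrist_force: [0.8, 0.6, 1.0]
finger_gap: 41.1
time_s: 16.78
tcp_pos: [472.6, 372.2, 340.2]
tcp_rot: [3.14, 0.003, -2.708]
wrist_force: [-1.1, 0.6, -0.1]
finger_gap: 41.1
t 16.7833 grasp [472.7 372.3 280.2] z [ 0.  0. -1.] jaw -245.2 gap 41.1 F [-1.1  0.6 -0.1] j [ 0.65  0.34  1.42  0.    1.38 -1.36]
wrist13 (180, 60, 400, 240) 1306 rect [445.  357.8] [108.2 129. ] 24.8 z [61.4 69.9 71.8]
wrist13 (180, 60, 400, 240) 2722 rect [444.1 358.4] [ 15.8 118.9] 24.8 z [165.7 169.2 170.5]
```

View pics/wrist13.png

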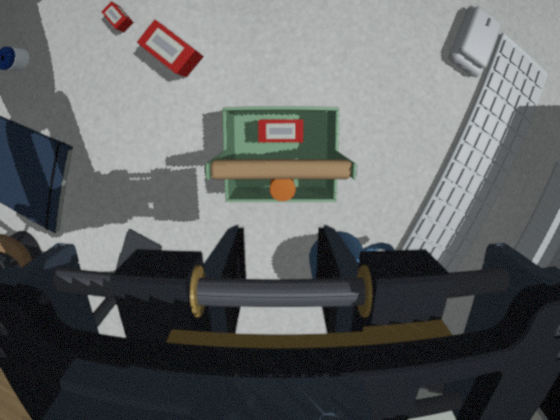

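View pics/scene13z.png

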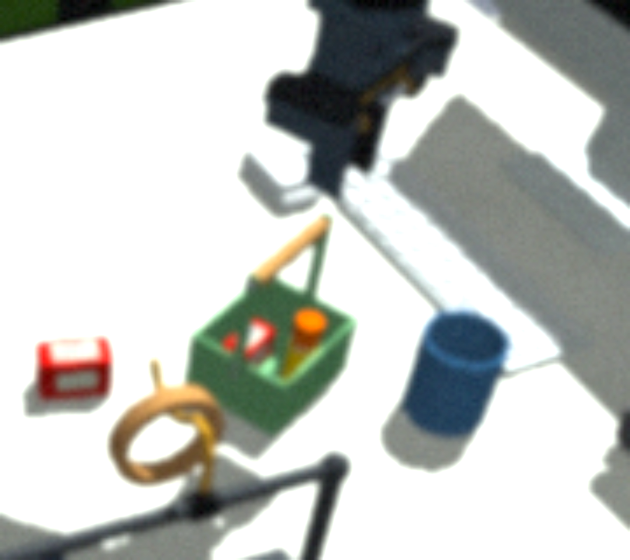

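```bash
python3 - <<'E'
from h import *
t=cad((444.1,358.4),24.8,0,-28);print(t);rel([*t,230],24.8,0)
E
python3 -m inch '[[[0,0,0,0,0,7,0.7],[0,0,0,0,0,14,0.7],[0,0,0,0,0,21,0.7],[0,0,0,0,0,28,0.7],[0,0,0,0,0,35,0.7]]]'>/dev/null; python3 -m inch '[[[0,0,0,0,0,7,0.7],[0,0,0,0,0,14,0.7],[0,0,0,0,0,21,0.7],[0,0,0,0,0,28,0.7],[0,0,0,0,0,35,0.7]]]'>/dev/null;python3 -m inch '[[[0,0,0,0,0,7,0.7],[0,0,0,0,0,14,0.7],[0,0,0,0,0,20,0.7],[0,0,0,0,0,20,0.7],[0,0,0,0,0,20,0.7]]]'
python3 - <<'E'
from h import *
where();t=cad((444.1,358.4),24.8,0,-28);print(t);rel([*t,230],24.8,0)
E
```

```text
[455.84465831 332.9822306 ]
row [ 30.8 -28.4  47.5] [-9.000e-02 -1.100e-01  9.005e+01] body dir [-0. -0.  1.]
time_s: 18.13
tcp_pos: [472.2, 371.9, 337.4]
tcp_rot: [-3.139, -0.0, 2.007]
wrist_force: [-0.3, -0.2, -1.0]
finger_gap: 63.8
t 18.1333 grasp [472.  371.8 277.4] z [-0. -0. -1.] jaw 25.0 gap 63.8 F [-0.3 -0.2 -1. ] j [0.65 0.34 1.42 0.   1.38 0.21]
[455.84465831 332.9822306 ]
row [-28.3 -31.1  47.4] [-0.14 -0.01  0.2 ] body dir [-0. -0.  1.]
```

```bash
python3 -m inch '[[[-14,-16,10,0,0,0,0.7],[-28.3,-31,20,0,0,0,0.7],[-28.3,-31,47,0,0,0,0.7],[-28.3,-31,47,0,0,0,0.7],[-28.3,-31,47,0,0,0,0.7]]]'
python3 - <<'E'
from h import *
where();grab('wrist','wrist14')
p=meas('wrist14',(100,60,460,280),8,30,60,145,190)
t=cad((444.1,358.4),24.8,0,-28);rel([*t,162],24.8,0)
E
```

```text
time_s: 18.55
tcp_pos: [455.8, 333.1, 290.8]
tcp_rot: [-3.139, -0.0, 2.006]
wrist_force: [-0.0, 0.7, -0.8]
finger_gap: 63.8
t 18.55 grasp [455.6 333.  230.8] z [-0. -0. -1.] jaw 24.9 gap 63.8 F [-0.   0.7 -0.8] j [0.61 0.31 1.59 0.   1.25 0.18]
wrist14 (100, 60, 460, 280) 3677 rect [444.9 358.3] [ 16.1 117.6] 25.2 z [167.1 169.1 170.4]
row [-0.5 -0.9 70.1] [ 0.01 -0.06  0.12] body dir [-0. -0.  1.]
```

View pics/wrist14.png

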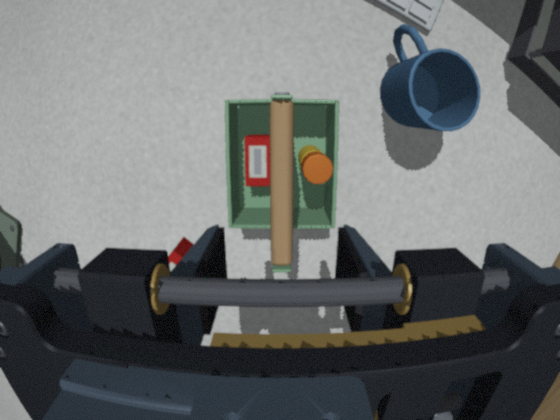

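```bash
python3 -m inch '[[[0,0,30,0,0,0,0.7],[0,0,60,0,0,0,0.7],[0,0,69,0,0,0,0.7],[0,0,69,0,0,0,0.7],[0,0,69,0,0,0,0.4]]]'; python3 -m inch '[[[0,0,0,0,0,0,0],[0,0,0,0,0,0,0],[0,0,0,0,0,0,0],[0,0,0,0,0,0,0],[0,0,0,0,0,0,0]]]';python3 -m inch '[[[0,0,0,0,0,0,0],[0,0,0,0,0,0,0],[0,0,0,0,0,0,0],[0,0,0,0,0,0,0],[0,0,0,0,0,0,0]]]';python3 -m inch '[[[0,0,-3,0,0,0,0],[0,0,-7,0,0,0,0],[0,0,-12,0,0,0,0],[0,0,-20,0,0,0,0],[0,0,-30,0,0,0,0]]]'
python3 - <<'E'
from h import *
where();grab('wrist','wrist15')
E
```

```text
time_s: 19.02
tcp_pos: [457.0, 334.3, 224.2]
tcp_rot: [3.139, -0.001, 2.005]
wrist_force: [0.5, -0.2, -0.3]
finger_gap: 59.9
time_s: 19.43
tcp_pos: [456.4, 333.6, 223.7]
tcp_rot: [3.14, -0.001, 2.004]
wrist_force: [-0.3, -0.3, 0.6]
finger_gap: 26.9
time_s: 19.85
tcp_pos: [456.1, 333.4, 223.2]
tcp_rot: [3.141, -0.001, 2.004]
wrist_force: [-1.4, -1.0, 2.7]
finger_gap: 15.9
time_s: 20.27
tcp_pos: [456.1, 333.3, 253.2]
tcp_rot: [-3.141, -0.001, 2.004]
wrist_force: [-0.6, -0.5, -4.2]
finger_gap: 16.0
t 20.2667 grasp [456.1 333.4 193.2] z [-0.  0. -1.] jaw 24.8 gap 16.0 F [-0.6 -0.5 -4.2] j [0.61 0.33 1.65 0.   1.16 0.18]
```

View pics/wrist15.png

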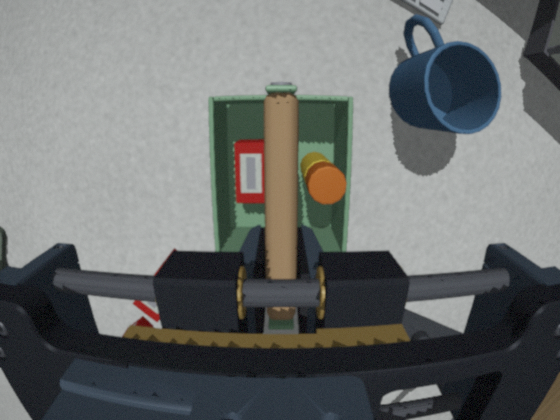

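```bash
python3 -m inch '[[[0,0,-12,0,0,0,0],[0,0,-28,0,0,0,0],[0,0,-46,0,0,0,0],[0,0,-66,0,0,0,0],[0,0,-82,0,0,0,0]]]'; python3 -m inch '[[[0,0,-10,0,0,0,0],[0,0,-10,0,0,0,0],[0,0,-10,0,0,0,0],[0,0,-10,0,0,0,0],[0,0,-10,0,0,0,0]]]'
python3 - <<'E'
from h import *
where();grab('wrist','wrist16')
im,P=cloud('wrist16'); hsv=cv2.cvtColor(im,cv2.COLOR_BGR2HSV)
m=(hsv[...,0]>8)&(hsv[...,0]<30)&(hsv[...,1]>60)&(P[...,2]>250)&(P[...,2]<320); k=np.zeros_like(m);k[60:230,230:330]=1
p=P[m&k]; p=p[p[:,2]>np.percentile(p[:,2],40)]; A=np.c_[p[:,:2]-p[:,:2].mean(0),np.ones(len(p))]; print('bar plane slope',np.linalg.lstsq(A,p[:,2],rcond=None)[0], p.mean(0))
for n in('top0','scene0'):
    im,P=cloud(n); hsv=cv2.cvtColor(im,cv2.COLOR_BGR2HSV)
    m=(hsv[...,0]>8)&(hsv[...,0]<32)&(hsv[...,1]>70)&(abs(P[...,1]+62)<22)&(P[...,2]>210)&(P[...,2]<290)&(P[...,0]>580)&(P[...,0]<730)
    p=P[m]; p=p[np.argsort(p[:,0])]; print(n,len(p))
    for a in np.array_split(p,10): print(np.round(a.mean(0),1),round(a[:,2].max(),1))
r=cloud('scene0')[1]
E
```

```text
time_s: 20.73
tcp_pos: [456.5, 333.5, 337.2]
tcp_rot: [3.139, -0.001, 2.004]
wrist_force: [-0.0, 1.0, -3.6]
finger_gap: 16.0
time_s: 21.15
tcp_pos: [455.8, 333.1, 343.7]
tcp_rot: [-3.14, -0.0, 2.004]
wrist_force: [-0.0, -0.7, -3.4]
finger_gap: 16.0
t 21.15 grasp [455.7 333.1 283.7] z [-0. -0. -1.] jaw 24.8 gap 16.0 F [-0.  -0.7 -3.4] j [0.61 0.28 1.5  0.   1.37 0.18]
bar plane slope [ 6.70082371e-04 -5.72273178e-04  2.90145490e+02] [433.84758936 381.79907448 290.14549013]
top0 68
[609.1 -61.  260.8] 269.5
[624.1 -61.4 250.2] 256.7
[636.6 -61.1 243.6] 250.7
[648.6 -61.1 245.6] 253.4
[659.3 -61.3 252.7] 257.5
[666.6 -62.9 261.9] 273.0
[674.2 -62.3 266.1] 274.3
[684.  -64.2 268.4] 274.1
[694.5 -64.1 248.9] 269.6
[701.1 -62.6 243.5] 271.3
scene0 112
[607.9 -60.3 261.9] 266.0
[614.8 -60.4 255.1] 262.7
[621.7 -61.1 248.9] 253.6
[632.6 -62.6 245.7] 249.8
[648.4 -63.4 248.3] 253.1
[674.2 -65.7 265.5] 273.1
[689.1 -66.  269.7] 273.2
[699.3 -66.3 260.9] 269.3
[704.3 -67.1 243.6] 261.8
[706.4 -66.9 235.4] 261.6
```

```bash
python3 - <<'E'
from h import *
rel([522,-83.5,284],-3.1,0)
E
python3 -m inch '[[[-1,-8,0,0,0,1,0],[-3,-22,0,0,0,3,0],[-5,-40,0,0,0,5,0],[-8,-62,0,0,0,7,0],[-10,-86,0,0,0,9,0]]]'
```

```text
row [-4.058e+02 -1.151e+02 -2.000e-01] [-0.1  -0.   27.95] body dir [-0.  0.  1.]
time_s: 21.62
tcp_pos: [381.4, 287.4, 344.3]
tcp_rot: [-3.141, -0.001, 1.845]
wrist_force: [-0.0, 0.9, -4.4]
finger_gap: 16.0
```

```bash
python3 -m inch '[[[0,0,0,0,0,0,0],[0,0,0,0,0,0,0],[0,0,0,0,0,0,0],[0,0,0,0,0,0,0],[0,0,0,0,0,0,0]]]'
python3 - <<'E'
from h import *
where();rel([522,-83.5,284],-3.1,0)
E
```

```text
time_s: 22.03
tcp_pos: [383.0, 288.5, 344.8]
tcp_rot: [3.141, -0.001, 1.847]
wrist_force: [-1.2, -0.7, -4.3]
finger_gap: 16.1
t 22.0333 grasp [383.  288.6 284.8] z [ 0.  0. -1.] jaw 15.8 gap 16.1 F [-1.2 -0.7 -4.3] j [0.62 0.14 1.68 0.   1.33 0.34]
row [-395.8   32.3    0.4] [ 0.03 -0.07 18.94] body dir [-0.  0.  1.]
```

```bash
python3 -m inch '[[[-8,1,0,0,0,0.5,0],[-22,2,0,0,0,1.5,0],[-42,4,0,0,0,2.5,0],[-66,6,0,0,0,3.5,0],[-92,8,0,0,0,5,0]]]'>/dev/null;python3 -m inch '[[[-26,2,0,0,0,1,0],[-52,0,0,0,0,2,0],[-78,-2,0,0,0,3,0],[-104,-4,0,0,0,4,0],[-130,-6,0,0,0,5,0]]]'>/dev/null
python3 -m inch '[[[-20,0,0,0,0,0.5,0],[-36,0,0,0,0,1,0],[-48,0,0,0,0,1.5,0],[-56,0,0,0,0,2,0],[-60,0,0,0,0,2,0]]]'>/dev/null;python3 -m inch '[[[0,0,0,0,0,0,0],[0,0,0,0,0,0,0],[0,0,0,0,0,0,0],[0,0,0,0,0,0,0],[0,0,0,0,0,0,0]]]'
python3 - <<'E'
from h import *
where();rel([522,-83.5,284],-3.1,0)
E
```

```text
time_s: 23.7
tcp_pos: [439.9, 13.9, 344.7]
tcp_rot: [3.141, -0.001, 1.639]
wrist_force: [0.2, 0.3, -4.3]
finger_gap: 15.7
t 23.7 grasp [439.9  14.  284.7] z [ 0.  0. -1.] jaw 3.9 gap 15.7 F [ 0.2  0.3 -4.3] j [ 0.    0.07  1.75  0.    1.32 -0.06]
row [-102.7   75.3    0.6] [ 0.02 -0.08  7.  ] body dir [-0.  0.  1.]
```

```bash
python3 -m inch '[[[-8,6,0,0,0,1,0],[-24,18,0,0,0,2.5,0],[-44,32,0,0,0,4,0],[-64,47,0,0,0,5.5,0],[-82,60,0,0,0,7,0]]]'>/dev/null;python3 -m inch '[[[-11,7,0,0,0,0,0],[-18,12,0,0,0,0,0],[-20,15,0,0,0,0,0],[-20,15,0,0,0,0,0],[-20,15,0,0,0,0,0]]]'>/dev/null
python3 - <<'E'
from h import *
where();rel([522,-83.5,284],-3.1,0); grab('wrist','wrist17'); grab('scene','scene17'); grab('top','top17')
im=cv2.imread('pics/scene17.png')[130:290,160:400]; cv2.imwrite('pics/scene17z.png',np.clip(1.4*cv2.resize(im,None,fx=3.2,fy=3.2),0,255).astype(np.uint8))
im,P=cloud('wrist17'); hsv=cv2.cvtColor(im,cv2.COLOR_BGR2HSV)
p=meas('wrist17',(220,60,340,230),8,30,60,270,310)
m=(hsv[...,0]>8)&(hsv[...,0]<32)&(hsv[...,1]>70)&(abs(P[...,1]+62)<22)&(P[...,2]>210)&(P[...,2]<285)&(P[...,0]>590)&(P[...,0]<730)
p=P[m]; p=p[np.argsort(p[:,0])]; print(len(p))
if len(p)>20:
  for a in np.array_split(p,8): print(np.round(a.mean(0),1),round(a[:,2].max(),1))
E
```

```text
t 24.5333 grasp [518.7 -84.5 284.6] z [-0.  0. -1.] jaw -3.1 gap 15.9 F [-0.6  0.4 -4.7] j [-0.18  0.21  1.58  0.    1.35 -0.13]
row [1.3 3.2 0.6] [-0.03 -0.11 -0.03] body dir [-0.  0.  1.]
wrist17 (220, 60, 340, 230) 4513 rect [522.3 -33.5] [71.1 33.8] 87.5 z [288.1 290.4 291.6]
1581
[610.6 -59.4 259.4] 265.2
[630.2 -61.  246. ] 250.5
[646.1 -62.1 245.6] 250.1
[658.8 -63.  251.9] 258.6
[668.5 -63.1 260.4] 267.8
[678.7 -63.7 268.4] 271.8
[695.  -64.6 256.5] 272.1
[702.5 -64.6 235.9] 261.8
```

View pics/wrist17.png

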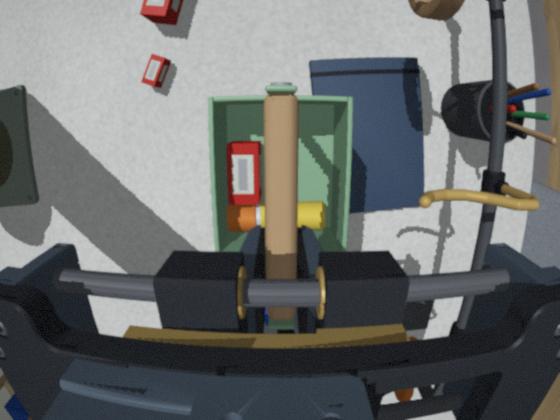

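View pics/scene17z.png

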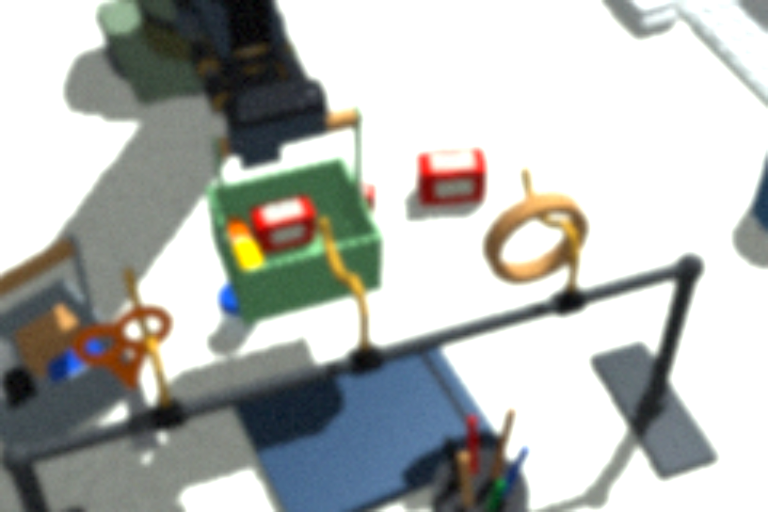

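```bash
python3 -m inch '[[[0,8,0,0,0,0,0],[0,22,0,0,0,0,0],[0,38,0,0,0,0,0],[0,48,0,0,0,0,0],[0,52,0,0,0,0,0]]]'>/dev/null;python3 -m inch '[[[0,0,0,0,0,0,0],[0,0,0,0,0,0,0],[0,0,0,0,0,0,0],[0,0,0,0,0,0,0],[0,0,0,0,0,0,0]]]'
python3 - <<'E'
from h import *
where();rel([637,-89,284.5],-3.1,0)
E
```

```text
time_s: 25.52
tcp_pos: [570.6, -88.1, 344.9]
tcp_rot: [3.141, -0.001, 1.516]
wrist_force: [-0.3, 1.0, -4.6]
finger_gap: 15.4
t 25.5167 grasp [570.6 -88.  284.9] z [ 0.  0. -1.] jaw -3.2 gap 15.4 F [-0.3  1.  -4.6] j [-0.17  0.3   1.47  0.    1.38 -0.12]
row [ 2.7 66.4  0.4] [ 0.02 -0.07 -0.06] body dir [-0.  0.  1.]
```

```bash
python3 -m inch '[[[0,7,0,0,0,0,0],[1,18,0,0,0,0,0],[2,32,0,0,0,0,0],[2.7,46,0,0,0,0,0],[2.7,58,0,0,0,0,0]]]';python3 -m inch '[[[0,6,0,0,0,0,0],[0,8.4,0,0,0,0,0],[0,8.4,0,0,0,0,0],[0,8.4,0,0,0,0,0],[0,8.4,0,0,0,0,0]]]'
python3 - <<'E'
from h import *
where();rel([637,-89,284.5],-3.1,0);  grab('wrist','wrist18'); grab('scene','scene18')
im=cv2.imread('pics/scene18.png')[130:290,160:400]; cv2.imwrite('pics/scene18z.png',np.clip(1.4*cv2.resize(im,None,fx=3.2,fy=3.2),0,255).astype(np.uint8))
im,P=cloud('wrist18'); hsv=cv2.cvtColor(im,cv2.COLOR_BGR2HSV)
p=meas('wrist18',(220,60,340,230),8,30,60,283,295)
m=(hsv[...,0]>8)&(hsv[...,0]<32)&(hsv[...,1]>70)&(abs(P[...,1]+62)<22)&(P[...,2]>210)&(P[...,2]<278)&(P[...,0]>590)&(P[...,0]<730)
p=P[m]; p=p[np.argsort(p[:,0])]; print(len(p))
if len(p)>20:
  for a in np.array_split(p,8): print(np.round(a.mean(0),1),round(a[:,2].max(),1))
E
```

```text
time_s: 25.93
tcp_pos: [630.3, -88.5, 344.7]
tcp_rot: [3.14, -0.001, 1.516]
wrist_force: [0.5, -0.4, -4.5]
finger_gap: 15.6
time_s: 26.35
tcp_pos: [637.0, -89.0, 344.8]
tcp_rot: [-3.142, -0.001, 1.516]
wrist_force: [-0.9, 0.2, -4.5]
finger_gap: 15.7
t 26.35 grasp [637.  -89.  284.8] z [-0.  0. -1.] jaw -3.2 gap 15.7 F [-0.9  0.2 -4.5] j [-0.16  0.41  1.3   0.    1.43 -0.1 ]
row [0.  0.  0.3] [-0.01 -0.07 -0.06] body dir [-0.  0.  1.]
wrist18 (220, 60, 340, 230) 4514 rect [641.1 -34.7] [64.8 16. ] 86.8 z [288.1 290.5 291.8]
2178
[611.1 -60.1 260.7] 265.2
[621.6 -61.4 250.3] 277.1
[649.4 -64.3 252. ] 277.0
[664.1 -63.2 255.9] 262.9
[674.3 -63.5 265.7] 271.3
[684.7 -64.2 269.8] 272.1
[696.3 -64.6 262.5] 273.1
[703.6 -64.3 241.8] 266.0
```

View pics/wrist18.png

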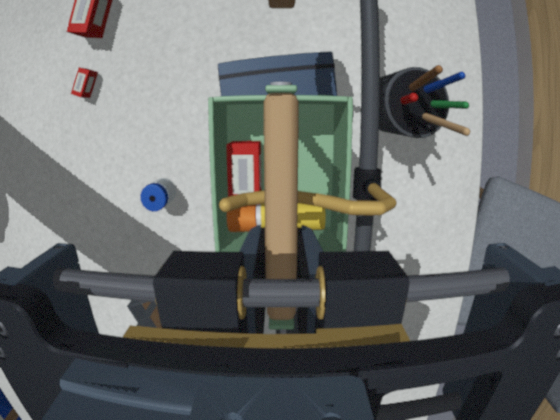

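View pics/scene18z.png

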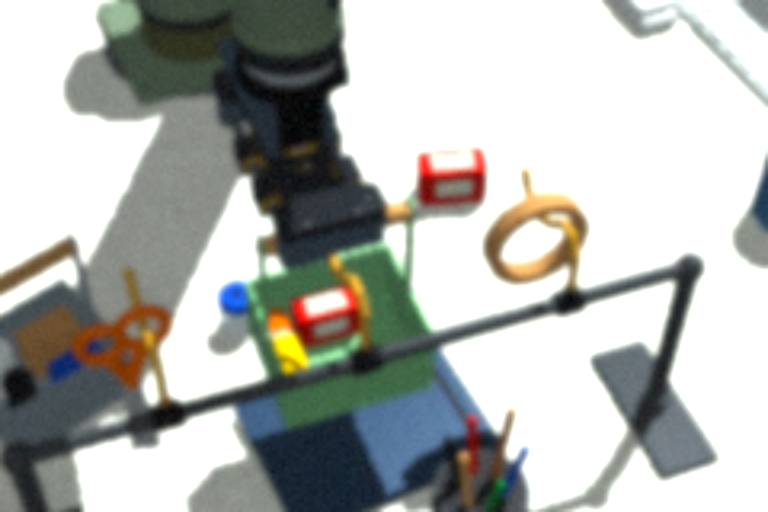

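```bash
python3 -m inch '[[[0,0,4,0,0,0,0],[0,0,10,0,0,0,0],[0,0,16,0,0,0,0],[0,0,22,0,0,0,0],[0,0,26,0,0,0,0]]]';python3 -m inch '[[[0,0,2,0,0,0,0],[0,0,4,0,0,0,0],[0,0,5.5,0,0,0,0],[0,0,6,0,0,0,0],[0,0,6,0,0,0,0]]]'
python3 - <<'E'
from h import *
where(); grab('wrist','wrist19')
p=meas('wrist19',(220,60,340,230),8,30,60,250,266)
E
```

```text
time_s: 26.87
tcp_pos: [637.1, -88.9, 317.2]
tcp_rot: [-3.14, -0.001, 1.516]
wrist_force: [-0.5, 0.2, -4.1]
finger_gap: 15.7
time_s: 27.28
tcp_pos: [637.6, -89.0, 313.3]
tcp_rot: [3.141, -0.001, 1.516]
wrist_force: [-0.4, -0.1, -2.7]
finger_gap: 15.5
t 27.2833 grasp [637.6 -88.9 253.3] z [ 0.  0. -1.] jaw -3.2 gap 15.5 F [-0.4 -0.1 -2.7] j [-0.16  0.42  1.36  0.    1.36 -0.1 ]
wrist19 (220, 60, 340, 230) 5224 rect [641.1 -34.8] [65.  57.9] 87.4 z [253.9 258.9 260.3]
```

View pics/wrist19.png

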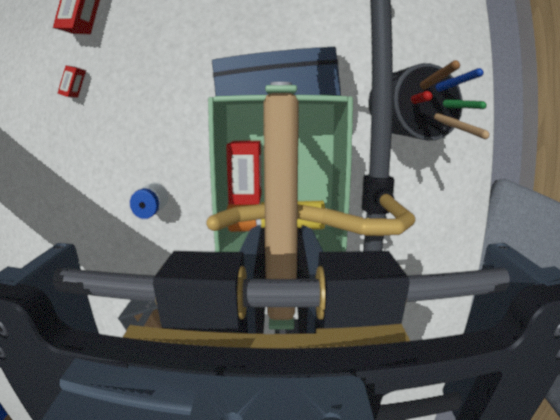

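```bash
python3 -m inch '[[[0,0,0.7,0,0,0,0],[0,0,1.4,0,0,0,0],[0,0,1.4,0,0,0,0],[0,0,1.4,0,0,0,0],[0,0,1.4,0,0,0,0]]]'
python3 -m inch '[[[0,0,0,0,0,0,0.3],[0,0,0,0,0,0,0.4],[0,0,0,0,0,0,0.4],[0,0,0,0,0,0,0.4],[0,0,0,0,0,0,0.4]]]'
python3 - <<'E'
from h import *
where(); grab('wrist','wrist20')
p=meas('wrist20',(220,60,340,230),8,30,60,250,266)
E
```

```text
time_s: 27.75
tcp_pos: [637.5, -89.0, 313.0]
tcp_rot: [3.139, -0.001, 1.516]
wrist_force: [-2.8, 0.4, 5.2]
finger_gap: 15.8
time_s: 28.17
tcp_pos: [637.7, -89.0, 311.0]
tcp_rot: [3.141, -0.001, 1.516]
wrist_force: [-0.8, 0.4, 1.1]
finger_gap: 36.3
t 28.1667 grasp [637.7 -88.9 251. ] z [ 0.  0. -1.] jaw -3.2 gap 36.3 F [-0.8  0.4  1.1] j [-0.16  0.42  1.36  0.    1.36 -0.1 ]
wrist20 (220, 60, 340, 230) 5362 rect [640.9 -35.2] [63.2 57.3] 87.5 z [253.6 261.3 264.4]
```

View pics/wrist20.png

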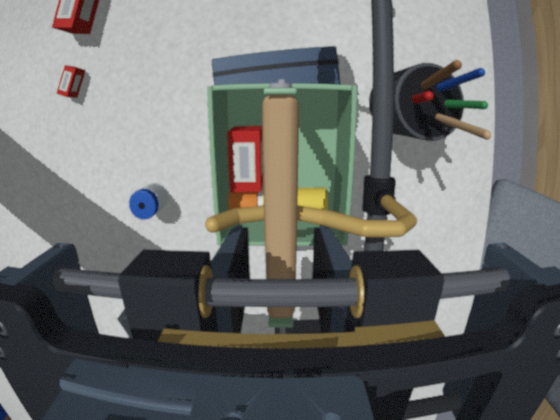

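```bash
python3 -m inch '[[[0,0,-8,0,0,0,0.4],[0,0,-20,0,0,0,0.4],[0,0,-40,0,0,0,0.4],[0,0,-65,0,0,0,0.4],[0,0,-95,0,0,0,0.4]]]'
python3 -m inch '[[[0,0,-20,0,0,0,0.4],[0,-20,-20,0,0,0,0.4],[0,-50,-20,0,0,0,0.4],[0,-70,-20,0,0,0,0.4],[0,-70,-20,0,0,0,0.4]]]'
for i in 1 2; do python3 -m inch '[[[0,0,0,0,0,0,0.4],[0,0,0,0,0,0,0.4],[0,0,0,0,0,0,0.4],[0,0,0,0,0,0,0.4],[0,0,0,0,0,0,0.4]]]' >/dev/null; done
python3 - <<'E'
from h import *
where(); grab('wrist','wrist21'); grab('scene','scene21')
im=cv2.imread('pics/scene21.png')[130:290,160:400]; cv2.imwrite('pics/scene21z.png',np.clip(1.4*cv2.resize(im,None,fx=3.2,fy=3.2),0,255).astype(np.uint8))
E
```

```text
time_s: 28.63
tcp_pos: [637.1, -89.1, 406.5]
tcp_rot: [-3.139, -0.002, 1.516]
wrist_force: [1.7, 0.3, -0.5]
finger_gap: 36.1
time_s: 29.05
tcp_pos: [564.5, -85.0, 428.4]
tcp_rot: [3.141, -0.001, 1.516]
wrist_force: [0.8, -0.7, 1.0]
finger_gap: 36.5
t 29.8833 grasp [567.6 -85.2 366.2] z [ 0.  0. -1.] jaw -3.2 gap 36.2 F [-0.2 -0.7 -0.3] j [-0.17  0.27  1.31  0.    1.57 -0.11]
```

View pics/wrist21.png

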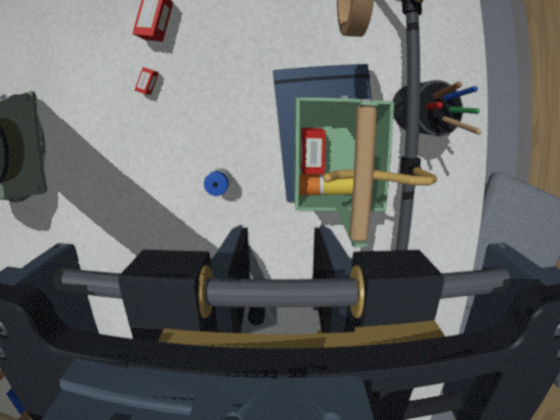

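View pics/scene21z.png

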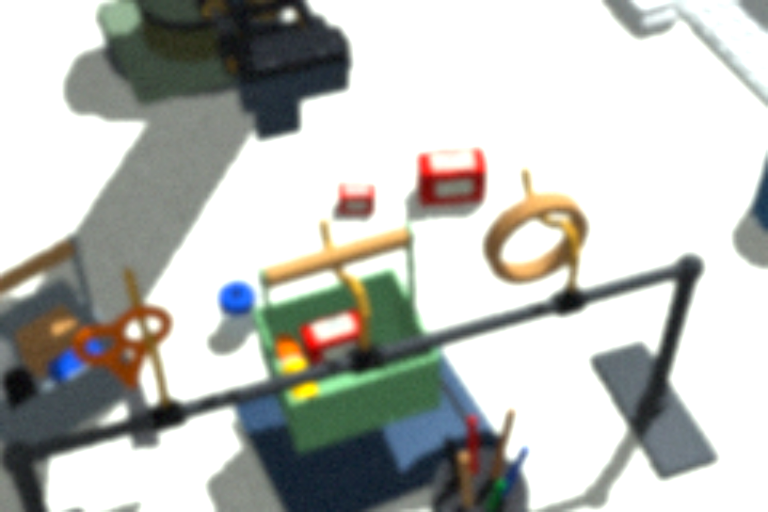

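Released. I'll check the caddy's tilt and position, and whether it holds still, over two moments.

```bash
cat > chk.py <<'E'
from h import *
def fit(tag):
    im,P=cloud(tag); hsv=cv2.cvtColor(im,cv2.COLOR_BGR2HSV); h,s=hsv[...,0],hsv[...,1]
    b=(h>8)&(h<30)&(s>60)&(P[...,2]>245)&(P[...,2]<280)&(P[...,0]>600)&(P[...,0]<680)&(P[...,1]>-135)&(P[...,1]<10)&(abs(P[...,1]+62)>12)
    p=P[b]; r=cv2.minAreaRect(p[:,:2].astype(np.float32)); A=np.c_[p[:,:2]-r[0],np.ones(len(p))]
    w=np.ones(len(p),bool)
    for _ in range(4):
        c=np.linalg.lstsq(A[w],p[w,2],rcond=None)[0]; w=abs(p[:,2]-A@c)<2.5
    print(tag,len(p),'bar',np.round(r[0],1),np.round(r[1],1),round(r[2],1),'slope x,y,z',np.round(c,3))
    g=(h>40)&(h<90)&(s>40)&(P[...,2]>130)&(P[...,2]<190)&(P[...,0]>560)&(P[...,0]<720)&(abs(P[...,1]+62)<80)
    p=P[g]; v=p[p[:,2]>148]; A=np.c_[v[:,:2]-[638,-62],np.ones(len(v))]; w=np.ones(len(v),bool)
    for _ in range(4):
        c=np.linalg.lstsq(A[w],v[w,2],rcond=None)[0]; w=abs(v[:,2]-A@c)<3
    print('  rim',w.sum(),'slope',np.round(c,3),np.round(cv2.minAreaRect(v[w][:,:2].astype(np.float32)),1) if 0 else cv2.minAreaRect(v[w][:,:2].astype(np.float32)))
E
python3 - <<'E'
from chk import *
fit('wrist21')
E
python3 -m inch '[[[0,0,0,0,0,0,0.4],[0,0,0,0,0,0,0.4],[0,0,0,0,0,0,0.4],[0,0,0,0,0,0,0.4],[0,0,0,0,0,0,0.4]]]' >/dev/null
python3 - <<'E'
from chk import *
grab('wrist','wrist22'); fit('wrist22')
a=cv2.imread('pics/wrist21.png').astype(int);b=cv2.imread('pics/wrist22.png').astype(int); print('diff caddy',abs(a-b)[90:240,280:420].mean(),'bg',abs(a-b)[90:240,20:120].mean())
for i in range(3): grab('wrist',f'wrist23{i}'); fit(f'wrist23{i}')
E
```

```text
wrist21 2022 bar [639.9 -61.6] [117.   16.4] 86.9 slope x,y,z [8.00000e-02 4.60000e-02 2.59015e+02]
  rim 1157 slope [1.50000e-02 5.20000e-02 1.59911e+02] ((641.5693969726562, -56.864959716796875), (129.88864135742188, 109.60079956054688), 86.52424621582031)
wrist22 2018 bar [639.9 -61.6] [117.   16.5] 86.9 slope x,y,z [7.40000e-02 5.00000e-02 2.59007e+02]
  rim 1178 slope [1.30000e-02 5.70000e-02 1.59897e+02] ((641.450927734375, -56.56364440917969), (129.73521423339844, 109.60215759277344), 86.44637298583984)
diff caddy 2.492206349206349 bg 2.0682666666666667
wrist230 2023 bar [640.  -61.8] [117.4  16.6] 87.0 slope x,y,z [8.60000e-02 5.00000e-02 2.59034e+02]
  rim 1185 slope [1.30000e-02 5.70000e-02 1.59888e+02] ((641.6895751953125, -56.75279235839844), (130.04385375976562, 110.120849609375), 86.45613098144531)
wrist231 2026 bar [639.9 -61.5] [116.9  16.4] 87.0 slope x,y,z [7.00000e-02 5.20000e-02 2.59043e+02]
  rim 1181 slope [1.30000e-02 5.60000e-02 1.59945e+02] ((641.3759765625, -56.74663543701172), (130.1426239013672, 109.56440734863281), 86.57946014404297)
wrist232 2028 bar [640.  -61.5] [116.7  16.6] 87.1 slope x,y,z [8.90000e-02 4.90000e-02 2.59041e+02]
  rim 1182 slope [1.30000e-02 5.50000e-02 1.59889e+02] ((641.45361328125, -56.744606018066406), (130.01451110839844, 109.66387176513672), 86.43915557861328)
```

```bash
python3 -c "
from bench import robot
print(robot.sign_off(), robot.read_state()['time_s'])"
```

```text
the job is handed in; nothing more can be done
the job is handed in; nothing more can be done
```

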